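Clear the slide tray off and open the vial case

TASK

The lid of the vial case is pinned under the end of the long orange slide tray on the stack beside it. Slide that tray off sideways, without lifting it, until it lies flat and roughly centred on the aluminium stand, clear of the stack, leaving the two short trays below where they are; then open the hinged lid of the case all the way back until it rests on its stop, and let go. Do not knock the bottles, boxes and other things standing around.

Things in the scene. Friction and masses are not known exactly. Their poses are not given: they have to be found in the camera images.
- block: Fixed grey steel block that carries the stack: 130 (x) x 100 (y) x 45 mm high. Origin: centre of its underside, on the bench. The case stands about 150 mm from it on one side along its y axis, the stand about 150 mm on the other side; which is which varies.
- tray_low: Lower short slide tray (teal), loose, 120 (x) x 100 (y) x 18 mm, on the block. Origin: centre of its underside.
- tray_mid: Upper short slide tray (yellow), loose, 120 (x) x 100 (y) x 18 mm, on the lower one; its top is 81 mm above the bench. Origin: centre of its underside.
- long_tray: Long orange slide tray, loose, 0.2 to 0.4 kg, 120 (x) x 190 (y) x 16 mm, a flat solid slab, on top of the stack (underside 81 mm above the bench). It overhangs the stack by about 45 mm at each end (its y axis): one end over the case's lid, 4.5 mm above it, the other over the edge of the stand, 5 mm above it. Origin: centre of its underside.
- stand: Fixed aluminium parking stand: flat plate 150 (x) x 160 (y) mm on four legs, no rim, its top 76 mm above the bench, 5 mm lower than the underside of the long tray on the stack. There is a gap of about 20 mm between it and the stack. Origin: centre of its footprint, on the bench.
- case: Fixed blue-grey vial case, 110 (x) x 160 (y) x 68 mm high without lid, hinged along its +x side (away from the robot). Origin: centre of its underside, on the bench.
- lid (a joint): Lid angle in rad: 0 shut, 1.92 fully open on its stop (leaning back 20 degrees past upright). The lid turns freely and falls shut if let go before upright, falls gently onto its stop beyond it. It is a flat plate of 0.2 to 0.33 kg, 132 mm from hinge to front edge, 160 mm wide, 8 mm thick, its underside 68.5 mm above the bench when shut; it juts out 22 mm beyond the case's front (-x) wall as a lip, marked by a white strip, that can be hooked from below or pinched.
- lid_hinge (a point): Middle of the hinge line (which runs along the case's y axis), at the level of the lid's underside. It has the lid's axes: x along the plate, away from the lip.
- lid_lip (a point): Middle of the lip's front edge, on the lid's underside, 132 mm from the hinge line; moves with the lid.
- wash_bottle: Loose white bottle with blue cap, diameter 60, 150 mm high, in front of the case near one end of the lip. Origin: centre of its underside.
- tip_box: Loose blue box with clear top, 60 x 80 x 45 mm high, in front of the case near the other end of the lip. Origin: centre of its underside.
- amber_jar: Loose amber jar with black cap, diameter 56, 120 mm high, behind the stack. Origin: centre of its underside.
- beaker: Loose clear beaker, diameter 70, 90 mm high, on the bench's left side. Origin: centre of its underside.
- vial_box_a: Loose red box of plugged vials, 100 x 160 mm, about 90 mm high, on the bench's right side. Origin: centre of its underside.
- brush: Loose brush 160 mm long lying on the bench's left side. Origin: under its middle.

How it is judged:
By the outcome, as a careful person would: the job done as asked, in the order asked, and still so for the second after the job is handed in, with the robot touching nothing.
It also fails if it takes over 54 s, if anything falls off the work surface, if the arm or the gripper's body presses on something with over 40 N, if the wrist force passes 120 N, or if a joint passes its speed limit or range.

ROBOT

A 6-joint arm with a two-finger parallel gripper is mounted at the origin on the work surface. World frame = base frame: x ahead of the robot, y to its left, z up, the work surface at z = 0. Lengths are in mm, angles in rad, forces in N, time in s.
With the tool pointing down it reaches from about 350 to 975 mm from the base axis. Payload 7.1 kg.
Tool frame: the origin (TCP) lies between the finger pads; the fingertips stand 8 mm ahead of it and the grasp point (between the pads) lies 11 mm behind it (ctrl.tips_ahead is the distance from the TCP to the fingertips, in mm); y points along the fingers, z is the direction in which the jaws open and shut, and the axes are right-handed (so a half turn about y gives the same grasp; the last joint's range is limited). The gripper opens to 88 mm and grips with 3 to 60 N. Pads are 20 mm wide; open, the fingers measure 115 mm over their backs; the gripper's body (75 mm by 178 mm) begins 61 mm behind the grasp point.
Start: joints at [1.232, 0.423, 1.63, -0, 1.089, -0.019], TCP at [196.453, 593.305, 192.575] pointing down, gripper open.
Joint ranges: [-3, 3], [-0.9, 2.11], [0.09, 2.58], [-1.31, 4.45], [0.11, 2.69], [-2.54, 2.54]. Speed limits (rad/s): [2.39, 2.39, 3.01, 3.14, 3.14, 3.14].

INTERFACE

Orientations are given as a rotation vector (axis times angle).
In Python, from workcell import ctrl gives the robot as it stands.
- The arm moves only by the shell command python3 -m creep 'ROWS'. ROWS is JSON, a list of rows, each an object of numbers: "tx", "ty", "tz": the shift along the world's x, y, z in mm; "rx", "ry", "rz": the turn, a rotation vector about the world's x, y, z in rad; "fingers": the closure in counts, from 0 (fully open) to 255 (shut). A call has 1 to 10 rows; each row is the pose to reach, as a shift and turn from the pose commanded when the call began; what a row does not reach only later rows make up. A row lasts 1/8 s, in which the tool goes at most 62.5 mm and 10.7 degrees, less where a joint would pass 70% of its speed; a pose out of reach is approached as far as the arm can. A call with a gripper value outside its range is refused whole. The fingers move at their own pace and stop on an object; the grip force is fixed at half the most. Time passes only in rows, so rows that repeat a pose let the fingers close. It gives the time, the measured TCP pose, the force and the opening at its end, in the units of the state.
- ctrl.get_obs(): the state, without advancing time (a new reading comes with each control period).
- ctrl.get_image(name): name is "scene" or "top"; returns a dict with "pixels" (480x640x3 uint8, blue, green, red), "intrinsics" (3x3 intrinsics, pixels), "rvec" (rotation vector, rad) and "tvec" (3), from world to camera coordinates, as OpenCV has them. Camera axes: x right, y down, z forward; pixel columns grow to the right and rows downward; lengths in mm; the calibration is good to about 2 mm. A picture is of the moment at which its call begins. There is no depth.
- ctrl.close_job(): hands the job in, once; it reports no verdict.
The state is a dict: "t": time; "qpos": joint angles; "qvel": joint speeds; "joint_torque": joint torques, N m; "ee_pos": TCP position; "orientation": TCP orientation; "ft_force": force on the tool from outside, world axes, zero at the start; "moment": the same for the moment, N m; "width": finger opening in mm.
Only numpy, scipy, OpenCV 4.12 (cv2) and the standard library are available. Lean on these libraries where they do the work, as an engineer would, in place of code of your own. Each camera call takes 0.05 s, during which the arm holds its last target.

## Working session

There is one attempt and no reset: what is moved stays moved. The work goes in short steps, Python scripts to look and compute and a shell command to move; the robot and the scene stay as the last step left them, time stands still between calls to the robot, and variables do not carry over. Pictures are saved under pics/ and viewed, and the job is handed in when it is done.

```bash
ls; mkdir -p pics; python3 - <<'E'
from workcell import ctrl
import cv2
o=ctrl.get_obs()
print({k:(v if not hasattr(v,'tolist') else [round(x,3) for x in v.tolist()]) if not isinstance(v,float) else round(v,3) for k,v in o.items()})
for n in("scene","top"):
    d=ctrl.get_image(n); cv2.imwrite(f"pics/{n}0.png",d["pixels"]); print(n,d["intrinsics"],d["rvec"],d["tvec"])
E
```

```text
pics
{'t': 0.0, 'qpos': [1.232, 0.424, 1.631, 0.0, 1.089, -0.019], 'qvel': [0.0, 0.001, -0.001, 0.0, -0.0, 0.001], 'joint_torque': [-0.0, -54.461, -27.367, 0.064, 0.023, -0.0], 'ee_pos': [196.243, 592.767, 191.81], 'orientation': [-1.558, 0.251, -0.251], 'ft_force': [-0.387, -0.514, 0.433], 'moment': [0.005, 0.051, -0.01], 'width': 88.014}
scene [[508.58867879   0.         313.67823445]
 [  0.         508.58867879 239.58566114]
 [  0.           0.           1.        ]] [ 2.04857706  1.57029405 -0.54468181] [-137.34423625 -387.9581748  1645.97232834]
top [[480.29079886   0.         321.3296583 ]
 [  0.         480.29079886 249.77695149]
 [  0.           0.           1.        ]] [ 2.15275667 -2.02776659  0.25484826] [ -39.99117776  581.34243365 1380.62848877]
```

View pics/scene0.png

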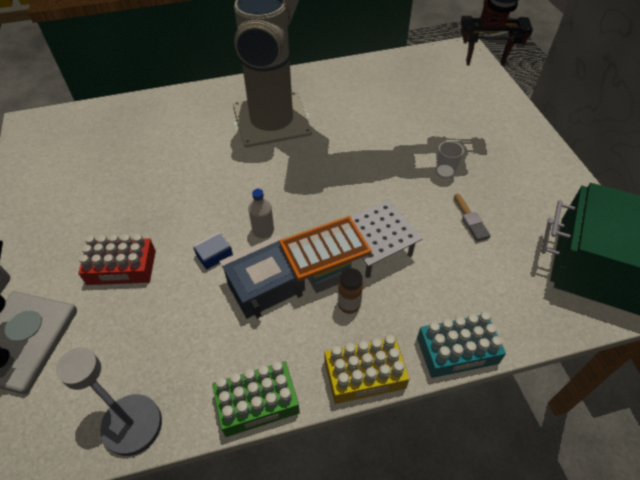

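View pics/top0.png

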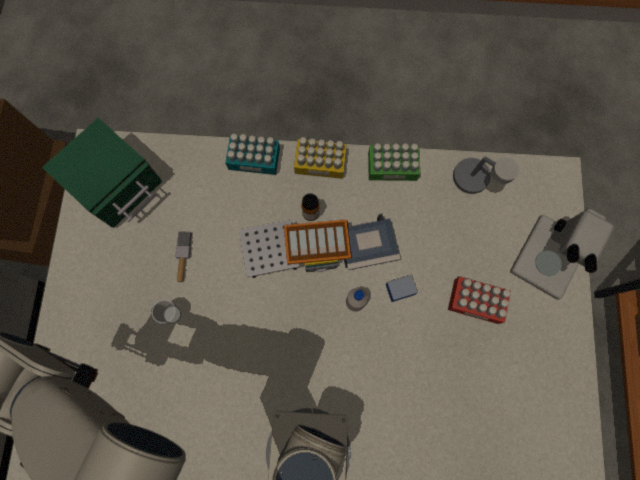

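```bash
cat > h.py <<'E'
import numpy as np,cv2
from workcell import ctrl
def cam(n):
    d=ctrl.get_image(n);R=cv2.Rodrigues(np.array(d["rvec"],float))[0]
    return d["pixels"],np.array(d["intrinsics"]),R,np.array(d["tvec"],float).ravel()
def ray(c,uv,z):
    _,K,R,t=c;C=-R.T@t
    d=R.T@np.linalg.inv(K)@np.array([uv[0],uv[1],1.]);return C+d*(z-C[2])/d[2]
def proj(c,P):
    _,K,R,t=c;p=K@(R@np.array(P,float)+t);return p[:2]/p[2]
E
python3 - <<'E'
from h import *
for n in("top","scene"):
    c=cam(n);im=c[0];hsv=cv2.cvtColor(im,cv2.COLOR_BGR2HSV)
    m=cv2.inRange(hsv,(5,150,80),(14,255,255))
    roi=np.zeros_like(m)
    if n=="top": roi[200:290,270:365]=255
    else: roi[205:285,270:385]=255
    m&=roi
    cs,_=cv2.findContours(m,cv2.RETR_EXTERNAL,cv2.CHAIN_APPROX_NONE)
    k=max(cs,key=cv2.contourArea);r=cv2.minAreaRect(k);b=cv2.boxPoints(r)
    P=[ray(c,p,97)[:2].round(1) for p in b]
    print(n,r,b.round(1).tolist(),P,ray(c,r[0],97).round(1))
    x=(230,200,190,90) if n=="top" else (190,180,250,150)
    s=im[x[1]:x[1]+x[3],x[0]:x[0]+x[2]]
    cv2.imwrite(f"pics/{n}_z.png",cv2.resize(s,None,fx=4 if n=="top" else 3,fy=4 if n=="top" else 3,interpolation=cv2.INTER_CUBIC))
E
```

```text
top ((317.0433349609375, 241.36280822753906), (39.02390670776367, 63.59370040893555), 84.92039489746094) [[283.6000061035156, 224.6999969482422], [347.0, 219.10000610351562], [350.3999938964844, 258.0], [287.1000061035156, 263.6000061035156]] [array([646.9, 112.2]), array([676.2, -77.1]), array([556.6, -92.8]), array([528.3,  92.8])] [601.3   8.9  97. ]
scene ((324.8540344238281, 246.0985107421875), (42.6324462890625, 82.87268829345703), 70.01689147949219) [[278.6000061035156, 240.1999969482422], [356.5, 211.89999389648438], [371.1000061035156, 252.0], [293.20001220703125, 280.29998779296875]] [array([558.8, -91.6]), array([523.4, 116.5]), array([650.9, 111.8]), array([679.5, -84.3])] [605.3  11.1  97. ]
```

View pics/top_z.png

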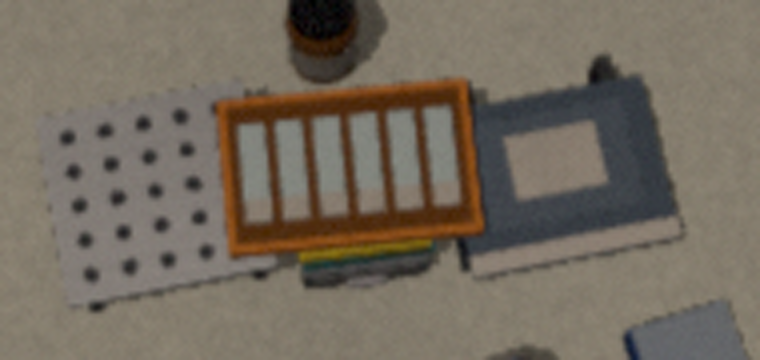

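View pics/scene_z.png

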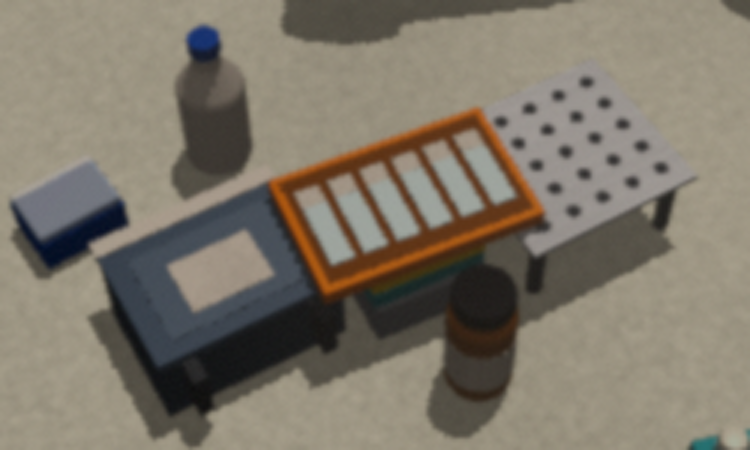

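```bash
python3 - <<'E'
from h import *
t=cam("top");s=cam("scene")
T=lambda a:(230+(a[0]-1.5)/4,200+(a[1]-1.5)/4)
S=lambda a:(190+(a[0]-1)/3,180+(a[1]-1)/3)
def show(n,c,F,pts,z):
    P=np.array([ray(c,F(p),z)[:2] for p in pts]);print(n,P.round(0).tolist(),'ctr',P.mean(0).round(1))
    e=np.roll(P,-1,0)-P
    print('   len',np.hypot(*e.T).round(0),'ang',np.degrees(np.arctan2(e[:,1],e[:,0])).round(1))
show('tray top',t,T,[(219,102),(468,80),(483,233),(232,256)],97)
show('tray scn',s,S,[(271,183),(482,109),(543,214),(326,296)],97)
show('stand top',t,T,[(42,117),(70,305)],76)
show('stand scn',s,S,[(594,64),(694,178),(540,253)],76)
show('stand holes top',t,T,[(67,138),(180,117),(206,252),(91,275)],76)
show('lid top',t,T,[(640,78),(685,235),(472,278)],76.5)
show('lid scn',s,S,[(92,250),(160,362)],76.5)
show('strip scn',s,S,[(92,250),(268,183)],76.5)
show('block front',t,T,[(305,265),(432,248)],81)
# bottle, jar: cap
show('jar cap top',t,T,[(322,15)],120)
show('jar cap scn',s,S,[(482,292)],120)
show('bottle cap scn',s,S,[(204,40)],148)
print('bottle cap top',ray(t,(359,295),150))
show('tip scn',s,S,[(12,205),(92,163),(126,200),(47,238)],45)
E
```

```text
tray top [[646.0, 110.0], [674.0, -76.0], [557.0, -93.0], [528.0, 91.0]] ctr [601.4   8.1]
   len [188. 119. 186. 119.] ang [ -81.2 -172.    98.8    9.1]
tray scn [[561.0, -89.0], [532.0, 98.0], [648.0, 112.0], [677.0, -72.0]] ctr [604.6  12.2]
   len [189. 117. 186. 118.] ang [  98.8    7.   -80.9 -171.7]
stand top [[632.0, 245.0], [488.0, 210.0]] ctr [560.2 227.7]
   len [148. 148.] ang [-166.2   13.8]
stand scn [[493.0, 213.0], [632.0, 249.0], [669.0, 104.0]] ctr [598.1 188.4]
   len [144. 150. 207.] ang [ 14.7 -75.6 148.4]
stand holes top [[617.0, 225.0], [638.0, 141.0], [535.0, 112.0], [512.0, 197.0]] ctr [575.5 168.6]
   len [ 87. 107.  87. 108.] ang [ -75.5 -164.8  105.1   15. ]
lid top [[691.0, -208.0], [569.0, -245.0], [527.0, -87.0]] ctr [ 595.6 -180.2]
   len [127. 164. 204.] ang [-163.1  105.1  -36.5]
lid scn [[573.0, -239.0], [689.0, -204.0]] ctr [ 630.8 -221.4]
   len [121. 121.] ang [  16.6 -163.4]
strip scn [[573.0, -239.0], [545.0, -89.0]] ctr [ 558.9 -163.8]
   len [152. 152.] ang [100.7 -79.3]
block front [[528.0, 38.0], [547.0, -56.0]] ctr [537.5  -9.1]
   len [96. 96.] ang [-78.7 101.3]
jar cap top [[711.0, 36.0]] ctr [711.3  36.3]
   len [0.] ang [0.]
jar cap scn [[719.0, 38.0]] ctr [719.3  38.2]
   len [0.] ang [0.]
bottle cap scn [[441.0, -115.0]] ctr [ 441.1 -115. ]
   len [0.] ang [0.]
bottle cap top [ 439.68233226 -118.48218895  150.        ]
tip scn [[486.0, -298.0], [460.0, -227.0], [507.0, -205.0], [528.0, -274.0]] ctr [ 495.3 -251.2]
   len [76. 52. 73. 48.] ang [ 110.4   25.   -72.8 -150. ]
```

```bash
python3 - <<'E'
from h import *
from scipy.spatial.transform import Rotation as R
o=ctrl.get_obs();print(o['t'])
r=R.from_rotvec(o['orientation']).as_matrix();print(r.round(3))
z=r[:,2];print('zdir',np.degrees(np.arctan2(z[1],z[0])))
E
```

```text
0.3
[[ 0.949 -0.     0.314]
 [-0.314 -0.     0.949]
 [-0.    -1.    -0.001]]
zdir 71.67854282695086
```

```bash
python3 -m creep '[{"tx":35,"ty":-50,"rz":-0.15},{"tx":70,"ty":-100,"rz":-0.3},{"tx":105,"ty":-150,"rz":-0.45},{"tx":140,"ty":-200,"rz":-0.6},{"tx":175,"ty":-255,"rz":-0.75},{"tx":205,"ty":-305,"rz":-0.9},{"tx":240,"ty":-355,"rz":-1.05},{"tx":270,"ty":-405,"rz":-1.096},{"tx":300,"ty":-455,"rz":-1.096},{"tx":330,"ty":-505,"rz":-1.096}]' && python3 -m creep '[{"tx":32,"ty":-50},{"tx":64,"ty":-100},{"tx":90,"ty":-150},{"tx":95,"ty":-190},{"tx":95,"ty":-201},{"tx":95,"ty":-201}]'
python3 - <<'E'
from h import *
for n in("scene","top"): cv2.imwrite(f"pics/{n}1.png",cam(n)[0])
E
```

```text
schema error: expected keys tx, ty, tz, rx, ry, rz, fingers
```

View pics/scene1.png

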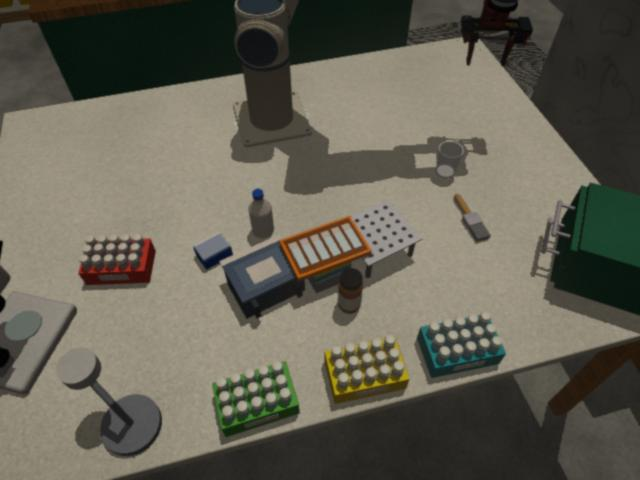

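The call was refused because every key is needed, so nothing moved (the picture is unchanged). I'll write the rows out in full.

```bash
python3 -m creep '[{"tx":35,"ty":-50,"tz":0,"rx":0,"ry":0,"rz":-0.15,"fingers":0},{"tx":70,"ty":-100,"tz":0,"rx":0,"ry":0,"rz":-0.3,"fingers":0},{"tx":105,"ty":-150,"tz":0,"rx":0,"ry":0,"rz":-0.45,"fingers":0},{"tx":140,"ty":-200,"tz":0,"rx":0,"ry":0,"rz":-0.6,"fingers":0},{"tx":175,"ty":-255,"tz":0,"rx":0,"ry":0,"rz":-0.75,"fingers":0},{"tx":205,"ty":-305,"tz":0,"rx":0,"ry":0,"rz":-0.9,"fingers":0},{"tx":240,"ty":-355,"tz":0,"rx":0,"ry":0,"rz":-1.05,"fingers":0},{"tx":270,"ty":-405,"tz":0,"rx":0,"ry":0,"rz":-1.096,"fingers":0},{"tx":300,"ty":-455,"tz":0,"rx":0,"ry":0,"rz":-1.096,"fingers":0},{"tx":330,"ty":-505,"tz":0,"rx":0,"ry":0,"rz":-1.096,"fingers":0}]' && python3 -m creep '[{"tx":32,"ty":-50,"tz":0,"rx":0,"ry":0,"rz":0,"fingers":0},{"tx":64,"ty":-100,"tz":0,"rx":0,"ry":0,"rz":0,"fingers":0},{"tx":90,"ty":-150,"tz":0,"rx":0,"ry":0,"rz":0,"fingers":0},{"tx":95,"ty":-190,"tz":0,"rx":0,"ry":0,"rz":0,"fingers":0},{"tx":95,"ty":-201,"tz":0,"rx":0,"ry":0,"rz":0,"fingers":0},{"tx":95,"ty":-201,"tz":0,"rx":0,"ry":0,"rz":0,"fingers":0}]'
python3 - <<'E'
from h import *
for n in("scene","top"): cv2.imwrite(f"pics/{n}1.png",cam(n)[0])
E
```

```text
t: 1.65
ee_pos: [527.4, 86.5, 192.8]
orientation: [-1.278, 1.094, -1.095]
ft_force: [1.8, 1.2, -0.0]
width: 87.4
t: 2.4
ee_pos: [621.0, -112.8, 192.4]
orientation: [-1.278, 1.096, -1.095]
ft_force: [0.7, 0.5, 0.5]
width: 88.1
```

View pics/scene1.png

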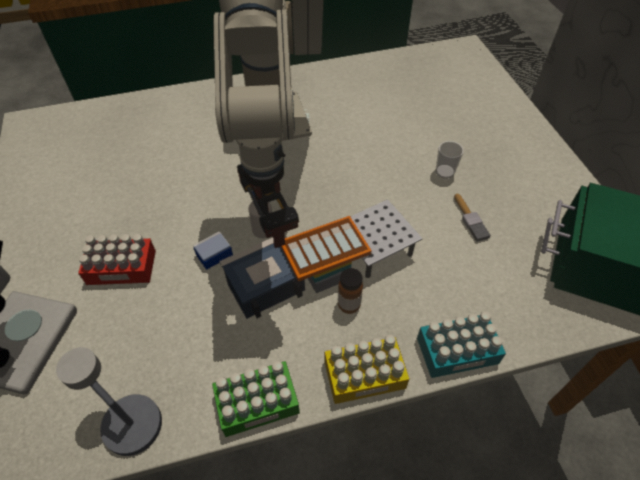

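```bash
python3 -m creep '[{"tx":0,"ty":0,"tz":-40,"rx":0,"ry":0,"rz":0,"fingers":0},{"tx":0,"ty":0,"tz":-75,"rx":0,"ry":0,"rz":0,"fingers":0},{"tx":0,"ty":0,"tz":-92,"rx":0,"ry":0,"rz":0,"fingers":0},{"tx":0,"ty":0,"tz":-99,"rx":0,"ry":0,"rz":0,"fingers":0},{"tx":0,"ty":0,"tz":-99,"rx":0,"ry":0,"rz":0,"fingers":0}]'
python3 - <<'E'
from h import *
c=cam("scene")
cv2.imwrite("pics/scene2.png",cv2.resize(c[0][130:330,180:430],None,fx=3,fy=3))
c=cam("top")
cv2.imwrite("pics/top2.png",cv2.resize(c[0][190:340,230:430],None,fx=3.5,fy=3.5))
E
```

```text
t: 3.12
ee_pos: [621.9, -112.4, 94.1]
orientation: [-1.278, 1.093, -1.094]
ft_force: [0.5, 0.3, 0.4]
width: 88.0
```

View pics/scene2.png

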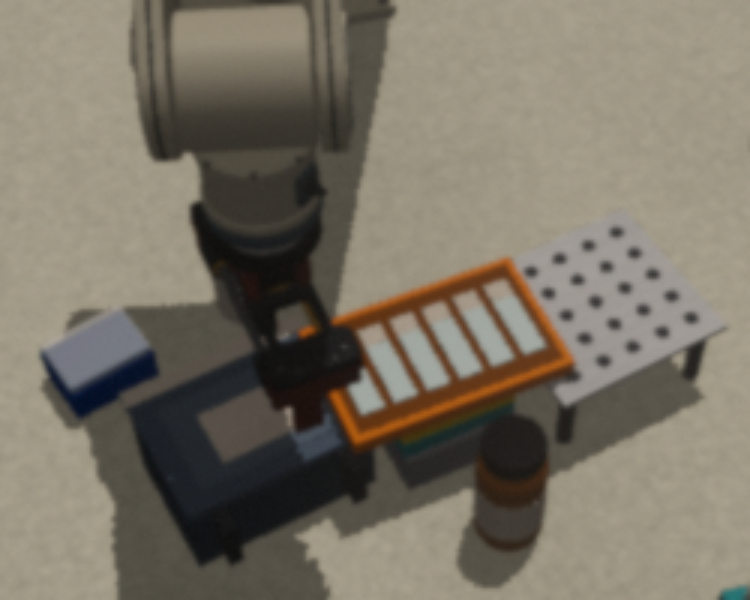

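View pics/top2.png

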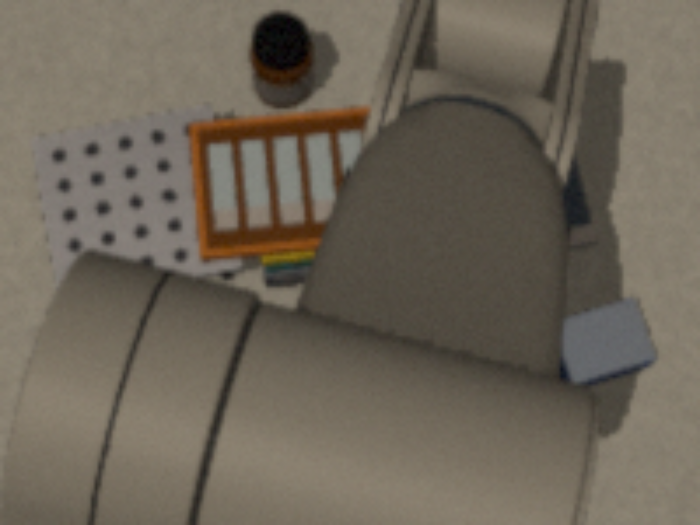

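```bash
python3 -m creep '[{"tx":-1,"ty":6,"tz":0,"rx":0,"ry":0,"rz":0,"fingers":0},{"tx":-2,"ty":12,"tz":0,"rx":0,"ry":0,"rz":0,"fingers":0},{"tx":-2,"ty":16,"tz":0,"rx":0,"ry":0,"rz":0,"fingers":0},{"tx":-2,"ty":20,"tz":0,"rx":0,"ry":0,"rz":0,"fingers":0},{"tx":-3,"ty":24,"tz":0,"rx":0,"ry":0,"rz":0,"fingers":0},{"tx":-3,"ty":28,"tz":0,"rx":0,"ry":0,"rz":0,"fingers":0},{"tx":-4,"ty":32,"tz":0,"rx":0,"ry":0,"rz":0,"fingers":0}]'
python3 - <<'E'
from h import *
print(ctrl.get_obs()['ft_force'].round(1))
c=cam("scene")
cv2.imwrite("pics/scene3.png",cv2.resize(c[0][130:330,180:430],None,fx=3,fy=3))
E
```

```text
t: 4.1
ee_pos: [617.5, -80.5, 93.6]
orientation: [-1.278, 1.094, -1.094]
ft_force: [0.1, -0.0, 0.5]
width: 87.6
[ 0.1 -0.   0.5]
```

View pics/scene3.png

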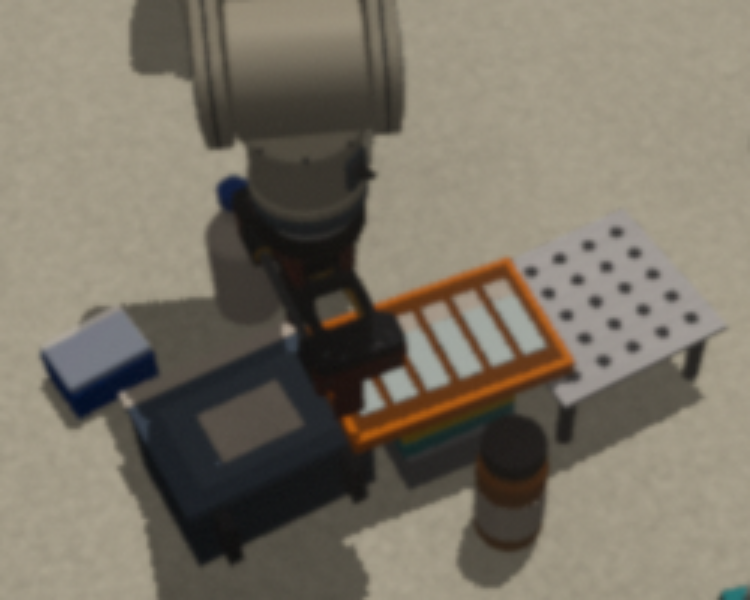

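```bash
python3 - <<'E'
from h import *
c=cam("scene")
o=ctrl.get_obs();print(o['ee_pos'].round(1),o['t'])
u=np.array([np.cos(.155),np.sin(.155),0]);v=np.array([-u[1],u[0],0])
f=lambda p:((proj(c,p)-[240,220])*8).round(0)
T=np.array(o['ee_pos']);
for a in(44,57):
  for b in(-10,10):
    P=T+a*u+b*v; P[2]=86; print(a,b,f(P))
for y in (-76,): print('tray corner',f((675.5,-74,97)),f((675.5,-74,81)))
cv2.imwrite("pics/scene4.png",cv2.resize(c[0][220:290,240:335],None,fx=8,fy=8,interpolation=cv2.INTER_CUBIC))
E
```

```text
[617.3 -80.3  93.5] 4.2
44 -10 [416. 454.]
44 10 [480. 430.]
57 -10 [434. 489.]
57 10 [498. 465.]
tray corner [457. 463.] [459. 493.]
```

View pics/scene4.png

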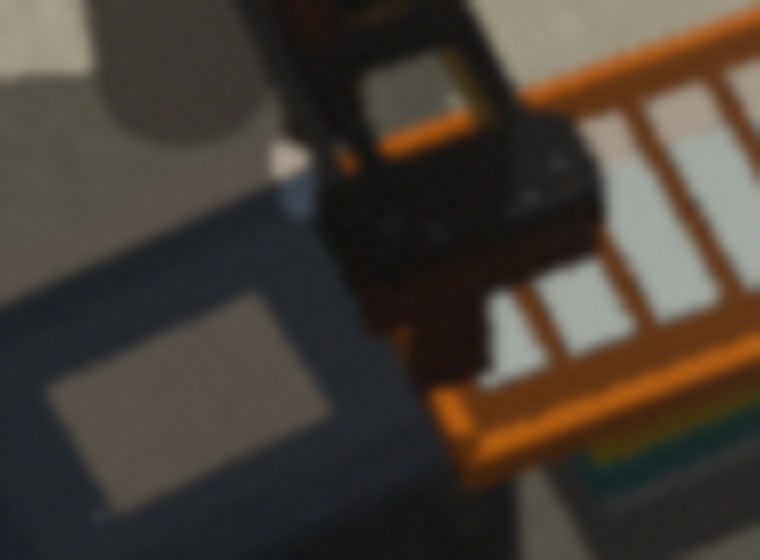

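```bash
python3 - <<'E'
from h import *
print(ctrl.tips_ahead)
c=cam("scene")
u=np.array([np.cos(.155),np.sin(.155),0]);v=np.array([-u[1],u[0],0])
f=lambda p:((proj(c,p)-[240,220])*8).round(0)
T=np.array(ctrl.get_obs()['ee_pos']);
for a in(44,55):
 for z in(86,95,100,105,110):
    print(a,z,*[f(np.r_[(T+a*u+b*v)[:2],z]) for b in(-10,10)])
E
```

```text
8.0
44 86 [416. 454.] [480. 431.]
44 95 [414. 437.] [479. 413.]
44 100 [414. 428.] [478. 404.]
44 105 [413. 418.] [477. 394.]
44 110 [412. 408.] [477. 384.]
55 86 [430. 484.] [494. 460.]
55 95 [429. 467.] [493. 443.]
55 100 [428. 457.] [493. 433.]
55 105 [427. 447.] [492. 423.]
55 110 [427. 438.] [492. 414.]
```

```bash
python3 -m creep '[{"tx":0,"ty":0,"tz":4,"rx":0,"ry":0,"rz":0,"fingers":0},{"tx":2,"ty":-15,"tz":4,"rx":0,"ry":0,"rz":0,"fingers":0},{"tx":4,"ty":-32,"tz":0,"rx":0,"ry":0,"rz":0,"fingers":0},{"tx":4,"ty":-34,"tz":-8,"rx":0,"ry":0,"rz":0,"fingers":0},{"tx":4,"ty":-34,"tz":-14,"rx":0,"ry":0,"rz":0,"fingers":0},{"tx":4,"ty":-34,"tz":-14,"rx":0,"ry":0,"rz":0,"fingers":0}]'
python3 - <<'E'
from h import *
c=cam("scene")
u=np.array([np.cos(.155),np.sin(.155),0]);v=np.array([-u[1],u[0],0])
f=lambda p:((proj(c,p)-[230,220])*8).round(0)
T=np.array(ctrl.get_obs()['ee_pos']);
for a in(44,55):
 for z in(72,80,85,90,95,100):
    print(a,z,*[f(np.r_[(T+a*u+b*v)[:2],z]) for b in(-10,10)])
cv2.imwrite("pics/scene5.png",cv2.resize(c[0][220:290,230:325],None,fx=8,fy=8,interpolation=cv2.INTER_CUBIC))
E
```

```text
t: 5.0
ee_pos: [620.7, -114.4, 78.5]
orientation: [-1.279, 1.096, -1.093]
ft_force: [0.2, 0.2, -0.5]
width: 88.0
44 72 [387. 517.] [451. 493.]
44 80 [386. 502.] [450. 478.]
44 85 [384. 493.] [449. 469.]
44 90 [383. 483.] [448. 459.]
44 95 [382. 474.] [447. 450.]
44 100 [381. 464.] [446. 440.]
55 72 [401. 546.] [466. 522.]
55 80 [399. 532.] [464. 507.]
55 85 [398. 522.] [463. 498.]
55 90 [397. 513.] [462. 489.]
55 95 [396. 504.] [461. 479.]
55 100 [395. 494.] [460. 470.]
```

View pics/scene5.png

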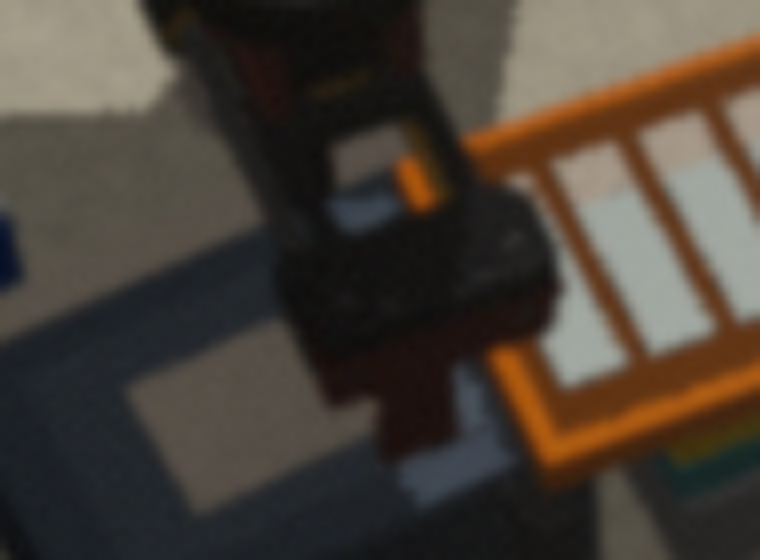

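```bash
python3 -m creep '[{"tx":0,"ty":0,"tz":2,"rx":0,"ry":0,"rz":0,"fingers":100},{"tx":0,"ty":0,"tz":2,"rx":0,"ry":0,"rz":0,"fingers":100},{"tx":0,"ty":0,"tz":2,"rx":0,"ry":0,"rz":0,"fingers":100},{"tx":0,"ty":0,"tz":2,"rx":0,"ry":0,"rz":0,"fingers":100}]'
python3 - <<'E'
from h import *
c=cam("scene")
u=np.array([np.cos(.155),np.sin(.155),0]);v=np.array([-u[1],u[0],0])
f=lambda p:((proj(c,p)-[230,220])*8).round(0)
o=ctrl.get_obs();T=np.array(o['ee_pos']);w=o['width']/2
for a in(w,w+12):
 for z in(72,80,85,90,95,100):
    print(a,z,*[f(np.r_[(T+a*u+b*v)[:2],z]) for b in(-10,10)])
cv2.imwrite("pics/scene6.png",cv2.resize(c[0][220:290,230:325],None,fx=8,fy=8,interpolation=cv2.INTER_CUBIC))
E
```

```text
t: 5.55
ee_pos: [621.5, -114.6, 81.7]
orientation: [-1.278, 1.094, -1.094]
ft_force: [-0.4, 0.2, -0.8]
width: 54.0
26.96033104445445 72 [366. 473.] [429. 450.]
26.96033104445445 80 [364. 458.] [428. 434.]
26.96033104445445 85 [362. 449.] [427. 425.]
26.96033104445445 90 [361. 439.] [426. 415.]
26.96033104445445 95 [360. 430.] [424. 406.]
26.96033104445445 100 [359. 420.] [423. 396.]
38.96033104445445 72 [381. 505.] [444. 481.]
38.96033104445445 80 [379. 490.] [443. 466.]
38.96033104445445 85 [377. 481.] [442. 457.]
38.96033104445445 90 [376. 471.] [441. 447.]
38.96033104445445 95 [375. 462.] [440. 438.]
38.96033104445445 100 [374. 452.] [439. 428.]
```

View pics/scene6.png

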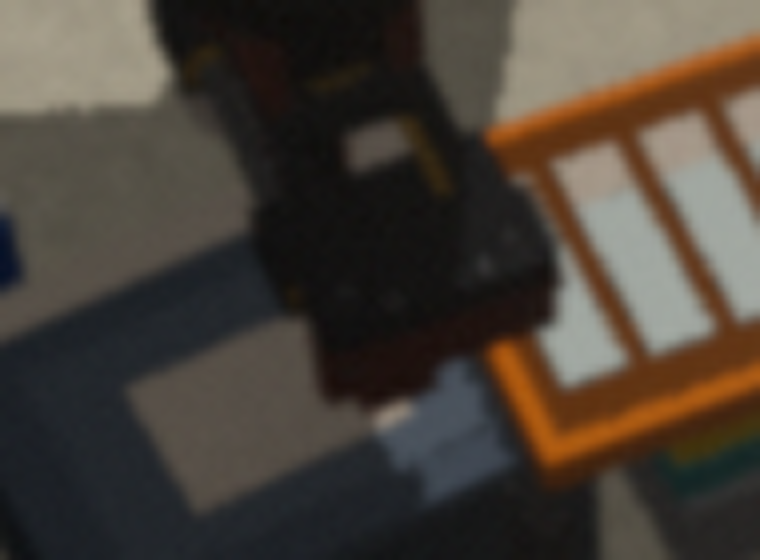

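```bash
for i in 1; do python3 -m creep '[{"tx":0,"ty":0,"tz":-3,"rx":0,"ry":0,"rz":0,"fingers":100},{"tx":0,"ty":0,"tz":-3,"rx":0,"ry":0,"rz":0,"fingers":100}]' | grep -E "ee_pos|force"; python3 -m creep '[{"tx":0,"ty":0,"tz":-2,"rx":0,"ry":0,"rz":0,"fingers":100},{"tx":0,"ty":0,"tz":-2,"rx":0,"ry":0,"rz":0,"fingers":100}]'| grep -E "ee_pos|force"; python3 -m creep '[{"tx":0,"ty":0,"tz":-2,"rx":0,"ry":0,"rz":0,"fingers":100},{"tx":0,"ty":0,"tz":-2,"rx":0,"ry":0,"rz":0,"fingers":100}]'| grep -E "ee_pos|force"; done
```

```text
ee_pos: [621.2, -114.7, 78.2]
ft_force: [0.4, 0.4, 0.3]
ee_pos: [621.3, -114.7, 76.4]
ft_force: [-0.8, -0.1, 1.3]
ee_pos: [621.3, -114.7, 74.4]
ft_force: [0.5, -0.3, -0.3]
```

```bash
python3 -m creep '[{"tx":0,"ty":0,"tz":-2,"rx":0,"ry":0,"rz":0,"fingers":100},{"tx":0,"ty":0,"tz":-2,"rx":0,"ry":0,"rz":0,"fingers":100}]' | grep -E "ee_pos|force"; python3 -m creep '[{"tx":0,"ty":0,"tz":-2,"rx":0,"ry":0,"rz":0,"fingers":100},{"tx":0,"ty":0,"tz":-2,"rx":0,"ry":0,"rz":0,"fingers":100}]'| grep -E "ee_pos|force"
python3 - <<'E'
from h import *
c=cam("scene")
cv2.imwrite("pics/scene7.png",cv2.resize(c[0][220:290,230:325],None,fx=8,fy=8,interpolation=cv2.INTER_CUBIC))
E
```

```text
ee_pos: [621.3, -114.7, 72.4]
ft_force: [-0.3, 0.3, -0.1]
ee_pos: [621.3, -114.7, 70.4]
ft_force: [-0.3, -0.3, 0.6]
```

View pics/scene7.png

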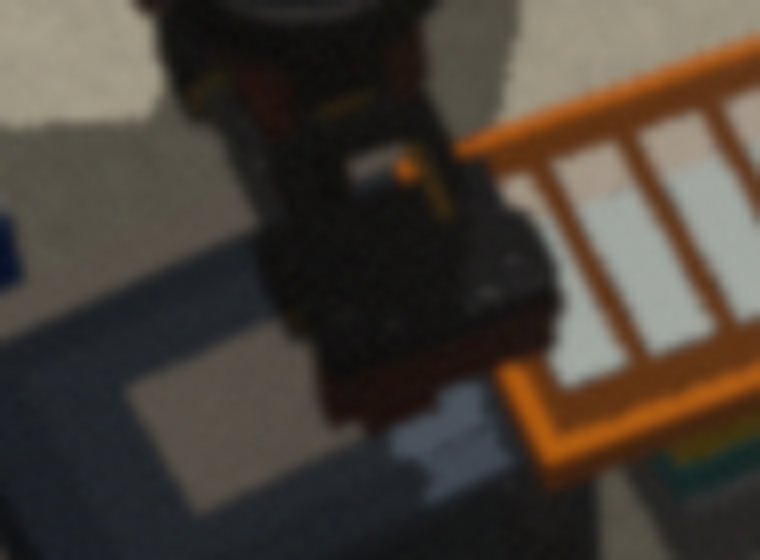

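```bash
python3 - <<'E'
from h import *
c=cam("scene")
u=np.array([np.cos(.155),np.sin(.155),0]);v=np.array([-u[1],u[0],0])
f=lambda p:((proj(c,p)-[230,220])*8).round(0)
o=ctrl.get_obs();T=np.array(o['ee_pos']);print(T)
for a in(50,60,70,80,89):
 for z in(110,125,142):
    print(a,z,*[f(np.r_[(T+a*u+b*v)[:2],z]) for b in(-37.5,37.5)])
E
```

```text
[ 621.45657908 -114.68451161   70.56844492]
50 110 [294. 496.] [541. 405.]
50 125 [289. 467.] [539. 375.]
50 142 [283. 434.] [536. 341.]
60 110 [306. 524.] [554. 432.]
60 125 [302. 495.] [552. 402.]
60 142 [296. 462.] [550. 368.]
70 110 [319. 552.] [568. 459.]
70 125 [314. 523.] [566. 430.]
70 142 [309. 490.] [564. 396.]
80 110 [332. 580.] [582. 486.]
80 125 [327. 552.] [580. 457.]
80 142 [322. 518.] [578. 423.]
89 110 [343. 606.] [594. 511.]
89 125 [339. 578.] [593. 482.]
89 142 [334. 544.] [591. 448.]
```

```bash
for i in 1; do python3 -m creep '[{"tx":0,"ty":0,"tz":-2,"rx":0,"ry":0,"rz":0,"fingers":100},{"tx":0,"ty":0,"tz":-2,"rx":0,"ry":0,"rz":0,"fingers":100}]' | grep -E "ee_pos|force";  python3 -m creep '[{"tx":0,"ty":0,"tz":-1.5,"rx":0,"ry":0,"rz":0,"fingers":100},{"tx":0,"ty":0,"tz":-1.5,"rx":0,"ry":0,"rz":0,"fingers":100}]'| grep -E "ee_pos|force"; done
python3 - <<'E'
from h import *
c=cam("top")
cv2.imwrite("pics/top7.png",cv2.resize(c[0][190:340,270:430],None,fx=4,fy=4))
E
```

```text
ee_pos: [621.3, -114.7, 68.4]
ft_force: [0.4, 0.2, 0.6]
ee_pos: [621.4, -114.7, 67.0]
ft_force: [0.0, -0.7, -0.5]
```

```bash
for i in 1; do python3 -m creep '[{"tx":0,"ty":0,"tz":-1.5,"rx":0,"ry":0,"rz":0,"fingers":100},{"tx":0,"ty":0,"tz":-1.5,"rx":0,"ry":0,"rz":0,"fingers":100}]' | grep -E "ee_pos|force";  python3 -m creep '[{"tx":0,"ty":0,"tz":-1.5,"rx":0,"ry":0,"rz":0,"fingers":100},{"tx":0,"ty":0,"tz":-1.5,"rx":0,"ry":0,"rz":0,"fingers":100}]'| grep -E "ee_pos|force"; done
python3 - <<'E'
from h import *
c=cam("scene")
cv2.imwrite("pics/scene8.png",cv2.resize(c[0][180:300,220:350],None,fx=6,fy=6,interpolation=cv2.INTER_CUBIC))
E
```

```text
ee_pos: [621.4, -114.7, 65.5]
ft_force: [0.1, -0.4, -0.3]
ee_pos: [621.3, -114.7, 63.9]
ft_force: [0.8, -0.3, -0.9]
```

View pics/scene8.png

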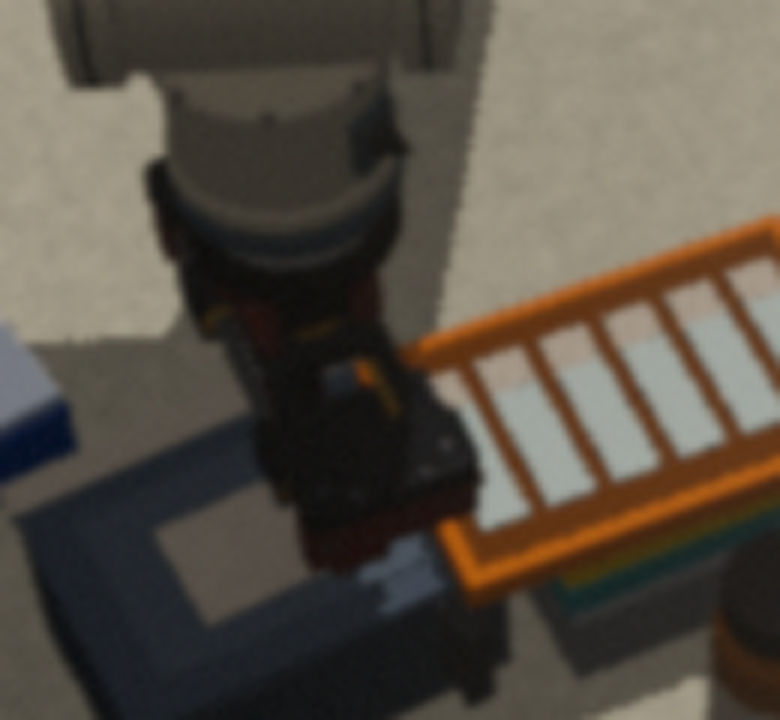

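```bash
for i in 1; do python3 -m creep '[{"tx":0,"ty":0,"tz":-1.5,"rx":0,"ry":0,"rz":0,"fingers":100},{"tx":0,"ty":0,"tz":-1.5,"rx":0,"ry":0,"rz":0,"fingers":100}]' | grep -E "ee_pos|force";  python3 -m creep '[{"tx":0,"ty":0,"tz":-1.5,"rx":0,"ry":0,"rz":0,"fingers":100},{"tx":0,"ty":0,"tz":-1.5,"rx":0,"ry":0,"rz":0,"fingers":100}]'| grep -E "ee_pos|force"; done
```

```text
ee_pos: [621.3, -114.7, 62.4]
ft_force: [0.1, 0.1, 0.1]
ee_pos: [621.3, -114.7, 60.9]
ft_force: [-0.2, -0.0, -0.8]
```

```bash
python3 -m creep '[{"tx":0,"ty":0,"tz":0,"rx":0,"ry":0,"rz":0,"fingers":0},{"tx":0,"ty":0,"tz":0,"rx":0,"ry":0,"rz":0,"fingers":0},{"tx":0,"ty":0,"tz":0,"rx":0,"ry":0,"rz":0,"fingers":0},{"tx":0,"ty":0,"tz":0,"rx":0,"ry":0,"rz":0,"fingers":0}]'
python3 - <<'E'
from h import *
c=cam("scene")
u=np.array([np.cos(.155),np.sin(.155),0]);v=np.array([-u[1],u[0],0])
f=lambda p:((proj(c,p)-[230,220])*8).round(0)
o=ctrl.get_obs();T=np.array(o['ee_pos']);print(T,o['width'])
for a in(44,50,57.5):
 for z in(76.5,80,85,90,95):
    print(a,z,*[f(np.r_[(T+a*u+b*v)[:2],z]) for b in(-10,10)])
cv2.imwrite("pics/scene9.png",cv2.resize(c[0][220:290,230:325],None,fx=8,fy=8,interpolation=cv2.INTER_CUBIC))
E
```

```text
t: 9.05
ee_pos: [621.5, -114.7, 61.1]
orientation: [-1.278, 1.094, -1.094]
ft_force: [0.2, -1.2, 0.5]
width: 87.1
[ 621.44929794 -114.70921725   61.08303112] 87.32520702363072
44 76.5 [386. 510.] [450. 486.]
44 80 [385. 503.] [449. 479.]
44 85 [383. 494.] [448. 470.]
44 90 [382. 485.] [447. 461.]
44 95 [381. 475.] [446. 451.]
50 76.5 [393. 526.] [457. 502.]
50 80 [392. 520.] [457. 495.]
50 85 [391. 510.] [456. 486.]
50 90 [390. 501.] [455. 477.]
50 95 [389. 491.] [454. 467.]
57.5 76.5 [403. 546.] [467. 522.]
57.5 80 [402. 540.] [466. 516.]
57.5 85 [401. 531.] [466. 506.]
57.5 90 [399. 521.] [465. 497.]
57.5 95 [398. 512.] [464. 487.]
```

View pics/scene9.png

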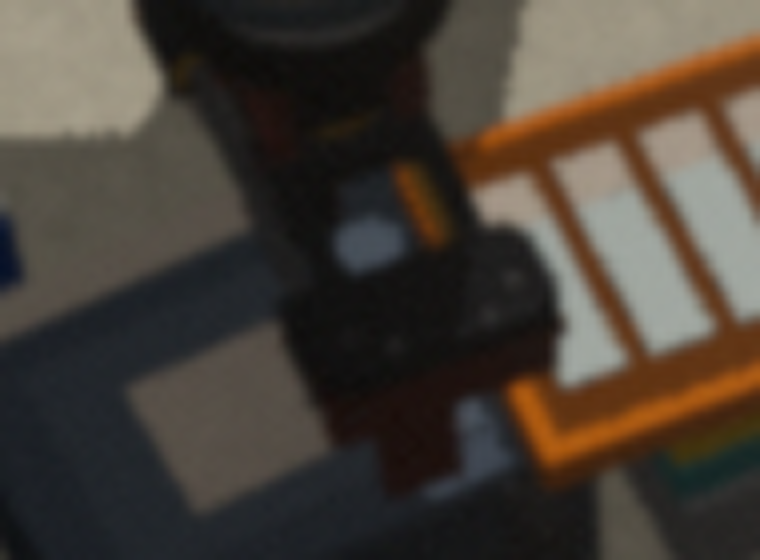

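```bash
for i in 1; do python3 -m creep '[{"tx":0,"ty":0,"tz":-2,"rx":0,"ry":0,"rz":0,"fingers":0},{"tx":0,"ty":0,"tz":-2,"rx":0,"ry":0,"rz":0,"fingers":0}]' | grep -E "ee_pos|force";  python3 -m creep '[{"tx":0,"ty":0,"tz":-2,"rx":0,"ry":0,"rz":0,"fingers":0},{"tx":0,"ty":0,"tz":-2,"rx":0,"ry":0,"rz":0,"fingers":0}]'| grep -E "ee_pos|force"; done
```

```text
ee_pos: [621.3, -114.7, 58.9]
ft_force: [-0.8, -0.4, 0.1]
ee_pos: [621.3, -114.7, 56.8]
ft_force: [-0.1, 0.5, -0.5]
```

```bash
python3 -m creep '[{"tx":-1,"ty":6,"tz":0,"rx":0,"ry":0,"rz":0,"fingers":0},{"tx":-2,"ty":12,"tz":0,"rx":0,"ry":0,"rz":0,"fingers":0},{"tx":-2,"ty":16,"tz":0,"rx":0,"ry":0,"rz":0,"fingers":0},{"tx":-3,"ty":20,"tz":0,"rx":0,"ry":0,"rz":0,"fingers":0},{"tx":-3,"ty":24,"tz":0,"rx":0,"ry":0,"rz":0,"fingers":0},{"tx":-3,"ty":28,"tz":0,"rx":0,"ry":0,"rz":0,"fingers":0}]'
python3 - <<'E'
from h import *
c=cam("scene")
cv2.imwrite("pics/scene10.png",cv2.resize(c[0][180:300,220:350],None,fx=6,fy=6,interpolation=cv2.INTER_CUBIC))
E
```

```text
t: 10.35
ee_pos: [618.5, -86.8, 57.1]
orientation: [-1.279, 1.094, -1.095]
ft_force: [-0.5, -1.6, 0.2]
width: 87.7
```

View pics/scene10.png

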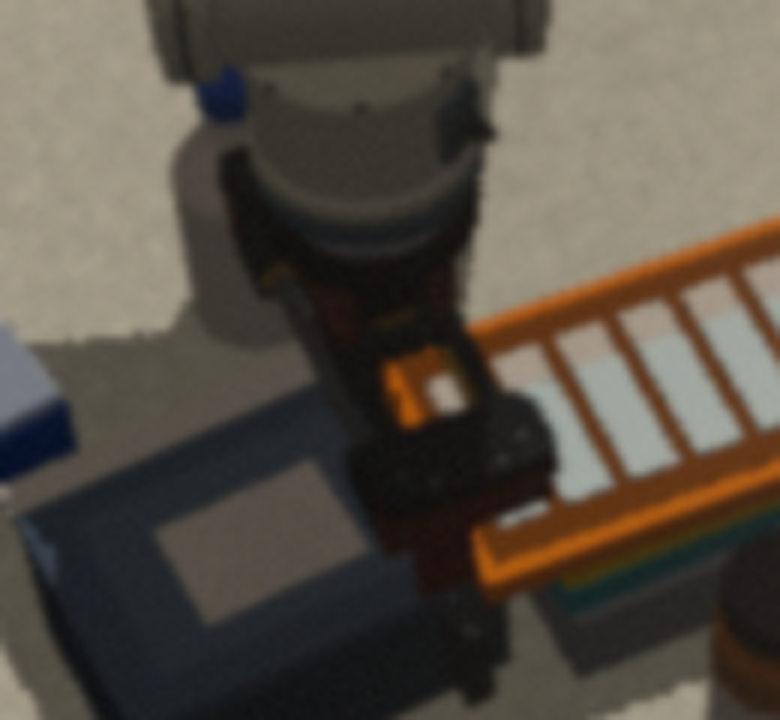

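```bash
python3 - <<'E'
from h import *
c=cam("scene")
u=np.array([np.cos(.155),np.sin(.155),0]);v=np.array([-u[1],u[0],0])
f=lambda p:((proj(c,p)-[220,180])*6).round(0)
o=ctrl.get_obs();T=np.array(o['ee_pos']);print(T,o['ft_force'].round(1))
for a in(44,50,57.5):
 for z in(76.5,80,85,90,95):
    print(a,z,*[f(np.r_[(T+a*u+b*v)[:2],z]) for b in(-10,10)])
cv2.imwrite("pics/scene11.png",cv2.resize(c[0][250:290,270:320],None,fx=14,fy=14,interpolation=cv2.INTER_CUBIC))
E
```

```text
[618.48441373 -86.30612647  57.09280124] [ 0.3 -1.   0.4]
44 76.5 [419. 600.] [467. 582.]
44 80 [419. 595.] [466. 577.]
44 85 [418. 588.] [466. 570.]
44 90 [417. 581.] [465. 563.]
44 95 [417. 574.] [465. 556.]
50 76.5 [425. 612.] [473. 594.]
50 80 [425. 607.] [472. 589.]
50 85 [424. 600.] [472. 582.]
50 90 [423. 593.] [471. 575.]
50 95 [423. 586.] [471. 568.]
57.5 76.5 [432. 627.] [480. 609.]
57.5 80 [432. 622.] [480. 604.]
57.5 85 [431. 615.] [479. 597.]
57.5 90 [431. 608.] [479. 590.]
57.5 95 [430. 601.] [479. 583.]
```

View pics/scene11.png

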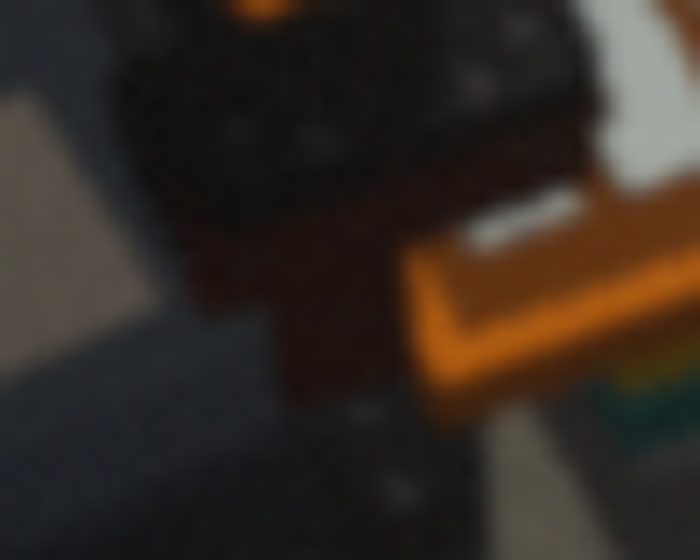

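```bash
python3 -m creep '[{"tx":-0.5,"ty":5,"tz":0,"rx":0,"ry":0,"rz":0.0035,"fingers":0},{"tx":-1,"ty":10,"tz":0,"rx":0,"ry":0,"rz":0.007,"fingers":0},{"tx":-1.5,"ty":15,"tz":0,"rx":0,"ry":0,"rz":0.01,"fingers":0},{"tx":-2,"ty":20,"tz":0,"rx":0,"ry":0,"rz":0.014,"fingers":0},{"tx":-2.5,"ty":25,"tz":0,"rx":0,"ry":0,"rz":0.017,"fingers":0},{"tx":-3,"ty":30,"tz":0,"rx":0,"ry":0,"rz":0.021,"fingers":0},{"tx":-3.5,"ty":35,"tz":0,"rx":0,"ry":0,"rz":0.024,"fingers":0},{"tx":-4,"ty":40,"tz":0,"rx":0,"ry":0,"rz":0.028,"fingers":0}]'
python3 - <<'E'
from h import *
c=cam("scene")
cv2.imwrite("pics/scene12.png",cv2.resize(c[0][170:310,220:430],None,fx=3.7,fy=3.7,interpolation=cv2.INTER_CUBIC))
c=cam("top")
cv2.imwrite("pics/top12.png",cv2.resize(c[0][190:340,230:430],None,fx=3.5,fy=3.5))
E
```

```text
t: 11.45
ee_pos: [614.5, -46.4, 57.1]
orientation: [-1.29, 1.073, -1.073]
ft_force: [0.8, -2.2, 0.4]
width: 88.0
```

View pics/scene12.png

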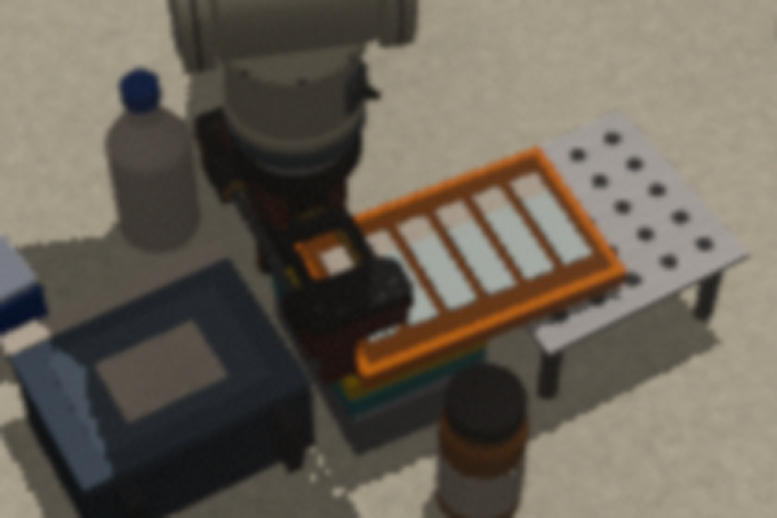

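View pics/top12.png

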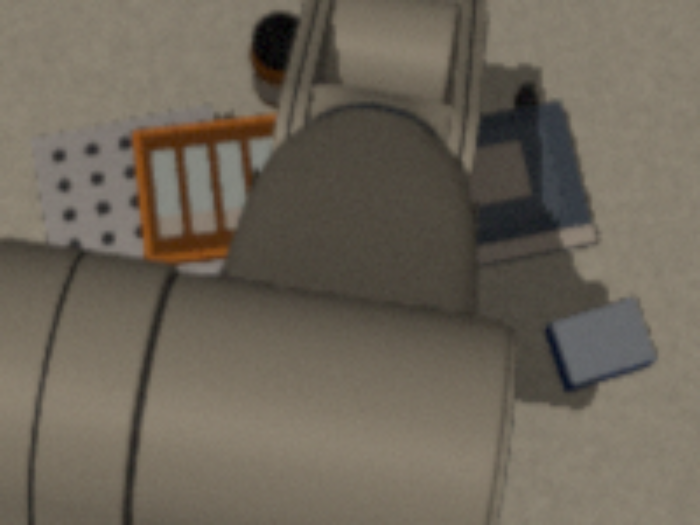

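```bash
python3 -m creep '[{"tx":0,"ty":0,"tz":3,"rx":0,"ry":0,"rz":0,"fingers":0},{"tx":0,"ty":0,"tz":3,"rx":0,"ry":0,"rz":0,"fingers":0}]'
python3 - <<'E'
from h import *
c=cam("scene")
im=cv2.convertScaleAbs(c[0][250:290,280:340],alpha=2,beta=10)
cv2.imwrite("pics/scene13.png",cv2.resize(im,None,fx=13,fy=13,interpolation=cv2.INTER_CUBIC))
u=np.array([np.cos(.183),np.sin(.183),0]);v=np.array([-u[1],u[0],0])
f=lambda p:((proj(c,p)-[280,250])*13).round(0)
o=ctrl.get_obs();T=np.array(o['ee_pos']);print(T,o['ft_force'].round(1))
for a in(44,50,57.5):
 for z in(80,85,90,95):
    print(a,z,*[f(np.r_[(T+a*u+b*v)[:2],z]) for b in(-10,10)])
E
```

```text
t: 11.8
ee_pos: [614.5, -46.6, 60.3]
orientation: [-1.29, 1.073, -1.073]
ft_force: [0.3, 1.1, 0.4]
width: 87.6
[614.48685399 -46.67856609  60.20443561] [ 0.5 -0.1 -0.3]
44 80 [344. 310.] [444. 270.]
44 85 [343. 295.] [444. 255.]
44 90 [342. 280.] [444. 239.]
44 95 [342. 264.] [443. 223.]
50 80 [358. 336.] [459. 295.]
50 85 [357. 320.] [458. 280.]
50 90 [357. 305.] [458. 264.]
50 95 [356. 289.] [458. 248.]
57.5 80 [375. 367.] [477. 327.]
57.5 85 [375. 352.] [476. 311.]
57.5 90 [374. 337.] [476. 296.]
57.5 95 [374. 321.] [476. 280.]
```

View pics/scene13.png

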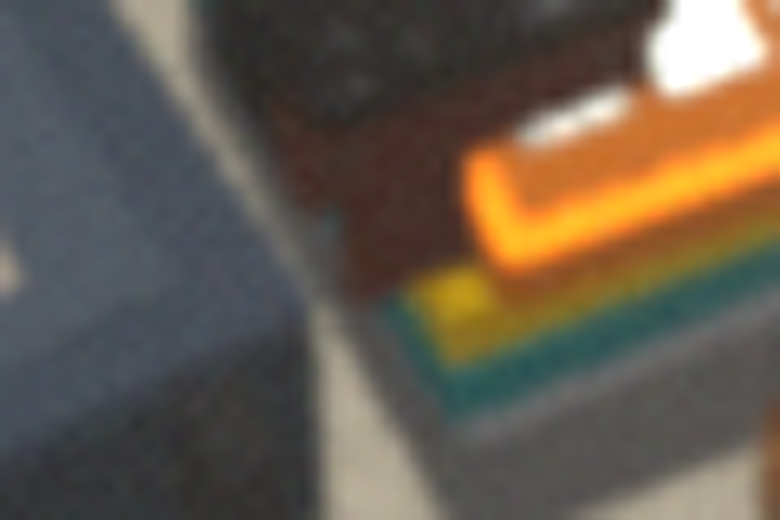

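```bash
python3 -m creep '[{"tx":-0.5,"ty":5,"tz":0,"rx":0,"ry":0,"rz":0.0035,"fingers":0},{"tx":-1,"ty":10,"tz":0,"rx":0,"ry":0,"rz":0.007,"fingers":0},{"tx":-1.5,"ty":15,"tz":0,"rx":0,"ry":0,"rz":0.01,"fingers":0},{"tx":-2,"ty":20,"tz":0,"rx":0,"ry":0,"rz":0.014,"fingers":0},{"tx":-2.5,"ty":25,"tz":0,"rx":0,"ry":0,"rz":0.017,"fingers":0},{"tx":-3,"ty":30,"tz":0,"rx":0,"ry":0,"rz":0.021,"fingers":0},{"tx":-3.5,"ty":35,"tz":0,"rx":0,"ry":0,"rz":0.024,"fingers":0},{"tx":-4,"ty":40,"tz":0,"rx":0,"ry":0,"rz":0.028,"fingers":0},{"tx":-4.5,"ty":45,"tz":0,"rx":0,"ry":0,"rz":0.031,"fingers":0},{"tx":-5,"ty":50,"tz":0,"rx":0,"ry":0,"rz":0.035,"fingers":0}]'
python3 - <<'E'
from h import *
c=cam("scene")
im=cv2.convertScaleAbs(c[0][170:310,220:430],alpha=1.6,beta=10)
cv2.imwrite("pics/scene14.png",cv2.resize(im,None,fx=3.7,fy=3.7,interpolation=cv2.INTER_CUBIC))
E
```

```text
t: 13.1
ee_pos: [609.4, 3.6, 60.1]
orientation: [-1.305, 1.047, -1.047]
ft_force: [0.1, -1.2, -0.5]
width: 88.2
```

View pics/scene14.png

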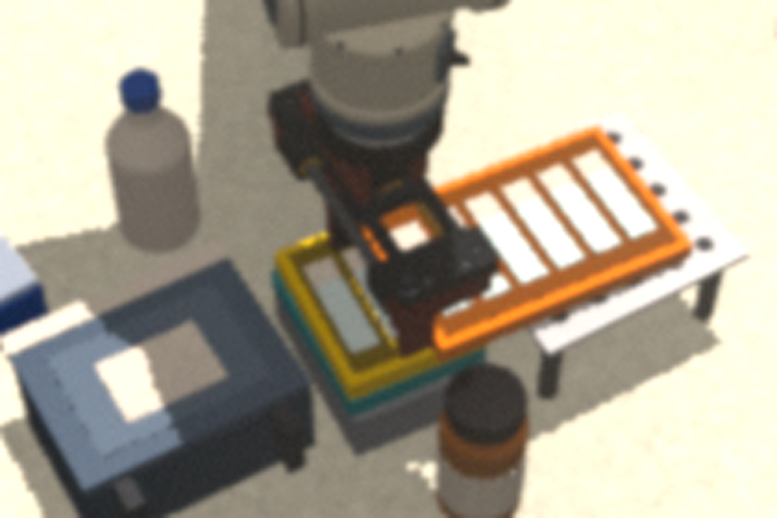

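```bash
python3 -m creep '[{"tx":-0.5,"ty":5,"tz":0,"rx":0,"ry":0,"rz":0.0035,"fingers":0},{"tx":-1,"ty":10,"tz":0,"rx":0,"ry":0,"rz":0.007,"fingers":0},{"tx":-1.5,"ty":15,"tz":0,"rx":0,"ry":0,"rz":0.01,"fingers":0},{"tx":-2,"ty":20,"tz":0,"rx":0,"ry":0,"rz":0.014,"fingers":0},{"tx":-2.5,"ty":25,"tz":0,"rx":0,"ry":0,"rz":0.017,"fingers":0},{"tx":-3,"ty":30,"tz":0,"rx":0,"ry":0,"rz":0.021,"fingers":0},{"tx":-3.5,"ty":35,"tz":0,"rx":0,"ry":0,"rz":0.024,"fingers":0},{"tx":-4,"ty":40,"tz":0,"rx":0,"ry":0,"rz":0.028,"fingers":0},{"tx":-4.5,"ty":45,"tz":0,"rx":0,"ry":0,"rz":0.031,"fingers":0},{"tx":-4.5,"ty":45,"tz":0,"rx":0,"ry":0,"rz":0.035,"fingers":0}]'
python3 - <<'E'
from h import *
c=cam("scene")
im=cv2.convertScaleAbs(c[0][160:300,250:460],alpha=1.4,beta=0)
cv2.imwrite("pics/scene15.png",cv2.resize(im,None,fx=3.7,fy=3.7,interpolation=cv2.INTER_CUBIC))
c=cam("top")
cv2.imwrite("pics/top15.png",cv2.resize(c[0][190:340,230:430],None,fx=3.5,fy=3.5))
E
```

```text
t: 14.4
ee_pos: [604.9, 48.9, 60.1]
orientation: [-1.318, 1.02, -1.02]
ft_force: [-0.0, -0.4, -0.1]
width: 87.7
```

View pics/scene15.png

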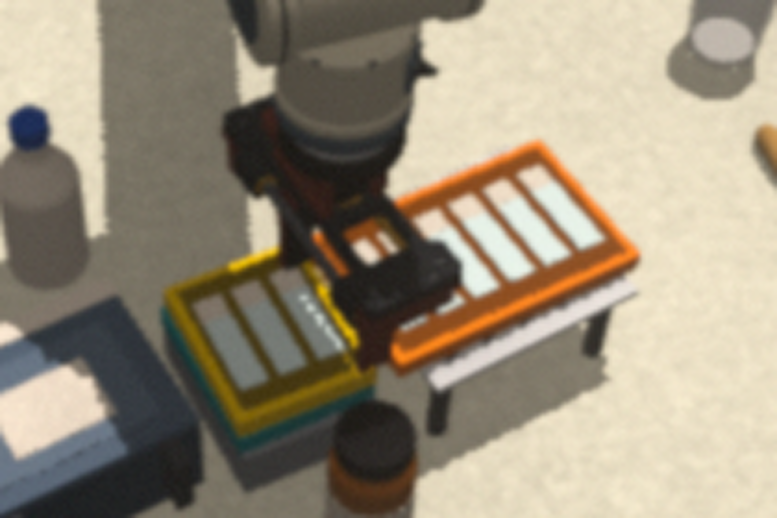

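View pics/top15.png

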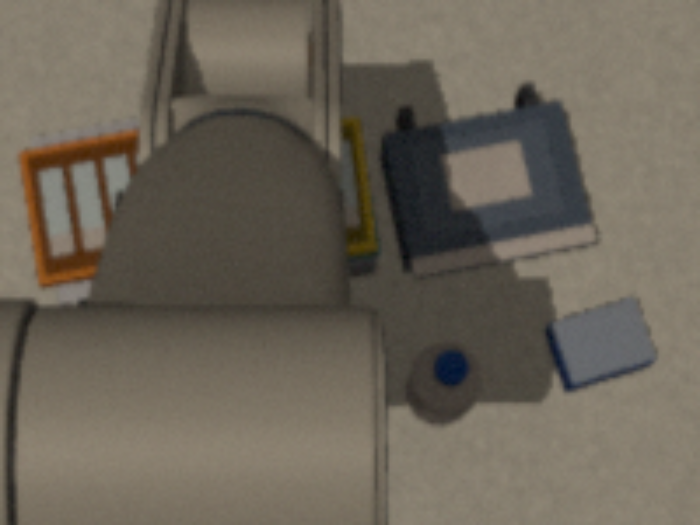

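```bash
python3 - <<'E'
from h import *
c=cam("scene");t=cam("top")
S=lambda a:(250+a[0]/3.7-.35,160+a[1]/3.7-.35)
P=[ray(c,S(p),z)[:2] for p,z in(((540,142),92),((639,253),92),((395,362),97))]
print(np.round(P,0), 'dir',np.degrees(np.arctan2(*(P[0]-P[1])[::-1])),np.linalg.norm(P[0]-P[1]),np.linalg.norm(P[2]-P[1]), 'ctr',((P[0]+P[2])/2).round(0))
for p in((637,288),(432,385)): print('stand',ray(c,S(p),76)[:2].round(0))
T=lambda a:(230+a[0]/3.5-.35,190+a[1]/3.5-.35)
for p in((22,154),(42,286)): print('top lead',ray(t,T(p),92)[:2].round(0))
for p in((357,118),(377,250)): print('yellow',ray(t,T(p),81)[:2].round(0))
E
```

```text
[[502. 229.]
 [612. 258.]
 [657.  74.]] dir -165.4244386626462 114.12699885908553 189.8072070696883 ctr [579. 151.]
stand [628. 253.]
stand [667.  97.]
top lead [612. 253.]
top lead [498. 225.]
yellow [665. -32.]
yellow [548. -55.]
```

```bash
python3 -m creep '[{"tx":-1,"ty":4,"tz":0,"rx":0,"ry":0,"rz":0.002,"fingers":0},{"tx":-2,"ty":8,"tz":0,"rx":0,"ry":0,"rz":0.004,"fingers":0},{"tx":-3,"ty":12,"tz":0,"rx":0,"ry":0,"rz":0.006,"fingers":0},{"tx":-4,"ty":15,"tz":0,"rx":0,"ry":0,"rz":0.008,"fingers":0},{"tx":-5,"ty":19,"tz":0,"rx":0,"ry":0,"rz":0.01,"fingers":0},{"tx":-5,"ty":19,"tz":0,"rx":0,"ry":0,"rz":0.01,"fingers":0}]'
python3 - <<'E'
from h import *
c=cam("scene")
im=cv2.convertScaleAbs(c[0][160:300,250:460],alpha=1.4,beta=0)
cv2.imwrite("pics/scene16.png",cv2.resize(im,None,fx=3.7,fy=3.7,interpolation=cv2.INTER_CUBIC))
E
```

```text
t: 15.35
ee_pos: [599.8, 67.8, 60.1]
orientation: [-1.322, 1.013, -1.013]
ft_force: [0.2, 0.3, 0.7]
width: 87.9
```

View pics/scene16.png

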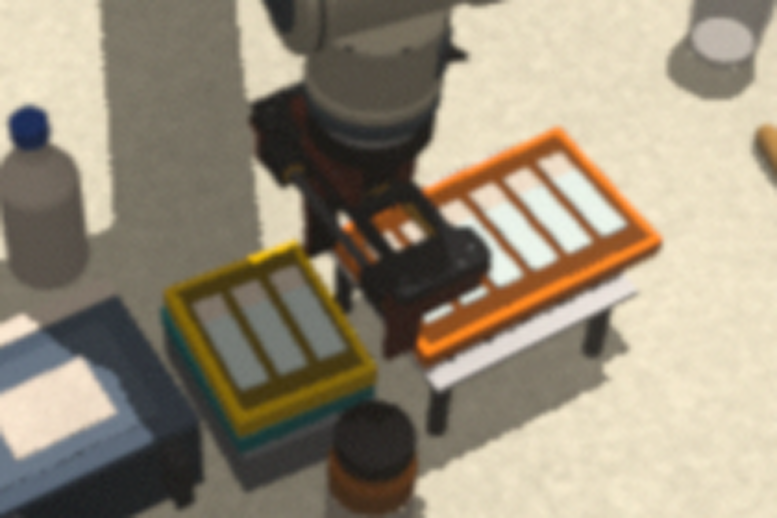

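```bash
python3 -m creep '[{"tx":1,"ty":-5,"tz":2,"rx":0,"ry":0,"rz":0,"fingers":0},{"tx":2,"ty":-9,"tz":8,"rx":0,"ry":0,"rz":0,"fingers":0},{"tx":2,"ty":-9,"tz":45,"rx":0,"ry":0,"rz":0,"fingers":150},{"tx":0,"ty":-9,"tz":105,"rx":0,"ry":0,"rz":0,"fingers":255},{"tx":-20,"ty":-50,"tz":150,"rx":0.05,"ry":-0.18,"rz":0,"fingers":255},{"tx":-50,"ty":-95,"tz":165,"rx":0.1,"ry":-0.36,"rz":0,"fingers":255},{"tx":-90,"ty":-140,"tz":165,"rx":0.15,"ry":-0.54,"rz":0,"fingers":255},{"tx":-120,"ty":-190,"tz":165,"rx":0.2,"ry":-0.72,"rz":0,"fingers":255},{"tx":-120,"ty":-240,"tz":165,"rx":0.2,"ry":-0.76,"rz":0,"fingers":255},{"tx":-120,"ty":-265,"tz":165,"rx":0.2,"ry":-0.76,"rz":0,"fingers":255}]'
python3 - <<'E'
from h import *
from scipy.spatial.transform import Rotation as R
o=ctrl.get_obs();print(o['qpos'].round(3),o['width']);print(R.from_rotvec(o['orientation']).as_matrix().round(2))
for n in("scene","top"): cv2.imwrite(f"pics/{n}17.png",cam(n)[0])
E
```

```text
t: 16.65
ee_pos: [497.4, -112.5, 220.0]
orientation: [-0.728, 0.587, -1.177]
ft_force: [0.7, 0.4, -0.0]
width: 11.3
[-0.596  0.088  2.25   1.06   0.629 -1.708] 11.291906865133125
[[ 0.29  0.6   0.74]
 [-0.96  0.21  0.2 ]
 [-0.04 -0.77  0.64]]
```

View pics/scene17.png

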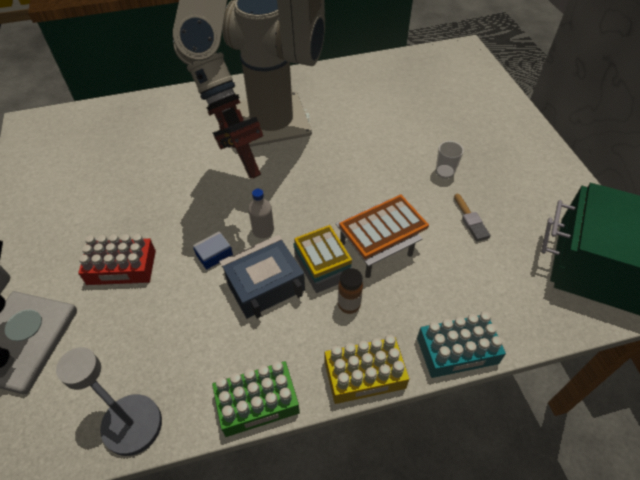

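View pics/top17.png

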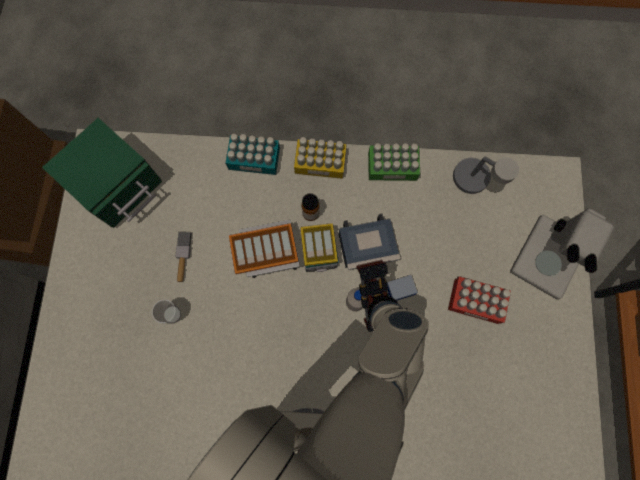

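```bash
python3 - <<'E'
from h import *
for n,rr in(("top",(230,215,75,65)),("scene",(330,190,105,85))):
    c=cam(n);x,y,w,hh=rr
    hsv=cv2.cvtColor(c[0],cv2.COLOR_BGR2HSV)
    m=cv2.inRange(hsv,(5,150,80),(14,255,255));mm=np.zeros_like(m);mm[y:y+hh,x:x+w]=m[y:y+hh,x:x+w]
    k=max(cv2.findContours(mm,0,1)[0],key=cv2.contourArea)
    hull=cv2.convexHull(k);q=cv2.minAreaRect(k)
    for z in(92,):
        W=np.array([ray(c,p,z)[:2] for p in hull[:,0].astype(float)],np.float32)
        r=cv2.minAreaRect(W);print(n,z,r)
    s=c[0][y-10:y+hh+10,x-10:x+w+10]
    cv2.imwrite(f"pics/{n}_t18.png",cv2.resize(s,None,fx=6,fy=6,interpolation=cv2.INTER_CUBIC))
E
```

```text
top 92 ((572.5943603515625, 168.603271484375), (118.96116638183594, 188.2064666748047), 15.067505836486816)
scene 92 ((575.4166870117188, 169.76687622070312), (121.0754623413086, 190.7719268798828), 14.936530113220215)
```

View pics/top_t18.png

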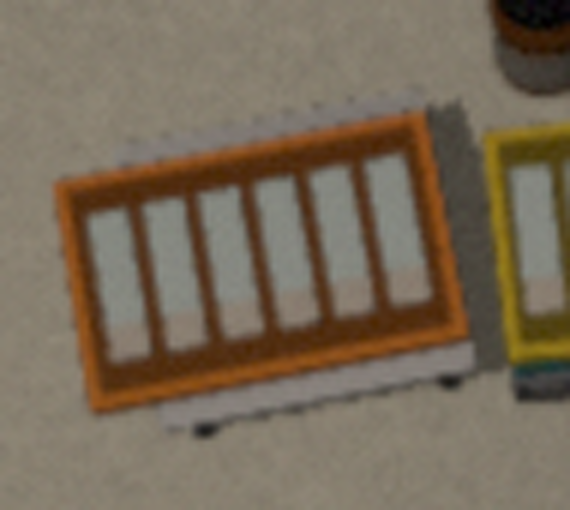

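View pics/scene_t18.png

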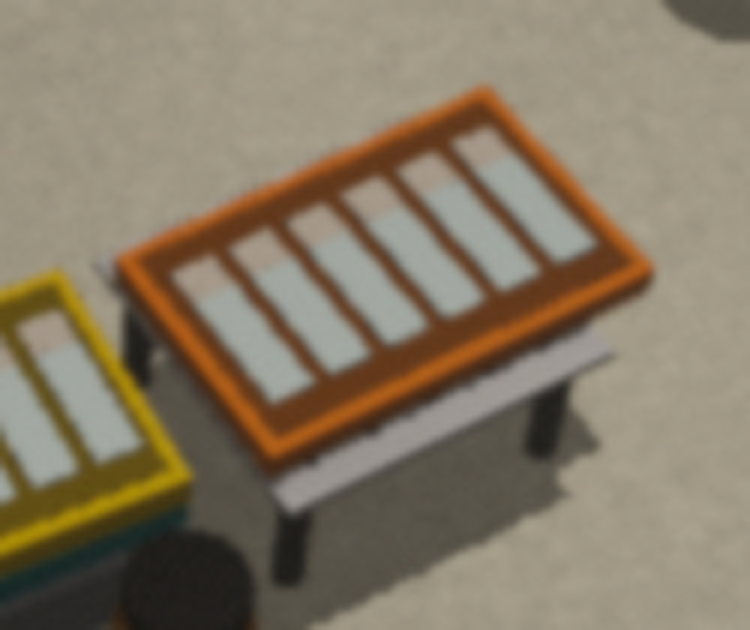

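```bash
python3 - <<'E'
from h import *
t=cam("top");s=cam("scene")
T=lambda a:(220+(a[0]+.5)/6-.5,205+(a[1]+.5)/6-.5)
S=lambda a:(320+(a[0]+.5)/6-.5,180+(a[1]+.5)/6-.5)
def sh(n,c,F,pts,z): print(n,[ray(c,F(p),z)[:2].round(0).tolist() for p in pts])
sh('stand top front edge',t,T,[(164,428),(476,368)],76)
sh('stand top back right',t,T,[(424,98)],76)
sh('yellow top left edge',t,T,[(487,133),(511,362)],81)
sh('tray trailing',t,T,[(427,113),(468,337)],92)
sh('tray trailing scn',s,S,[(120,260),(277,460)],92)
sh('stand scn far edge',s,S,[(612,350),(286,510)],76)
sh('stand scn near',s,S,[(97,262)],76)
sh('yellow scn',s,S,[(60,272),(190,478)],81)
E
```

```text
stand top front edge [[488.0, 211.0], [528.0, 59.0]]
stand top back right [[667.0, 95.0]]
yellow top left edge [[648.0, 61.0], [531.0, 41.0]]
tray trailing [[654.0, 92.0], [540.0, 63.0]]
tray trailing scn [[542.0, 67.0], [656.0, 97.0]]
stand scn far edge [[629.0, 252.0], [670.0, 98.0]]
stand scn near [[529.0, 61.0]]
yellow scn [[533.0, 44.0], [648.0, 64.0]]
```

```bash
python3 -m creep '[{"tx":0,"ty":0,"tz":0,"rx":0,"ry":0,"rz":0,"fingers":255}]'
python3 - <<'E'
from h import *
from scipy.spatial.transform import Rotation as R
o=ctrl.get_obs();print(o['ee_pos'],o['qpos'].round(2))
print((R.from_rotvec([-1.322,1.013,-1.013])*R.from_rotvec(o['orientation']).inv()).as_rotvec())
print(np.array([542.6,285,160])-o['ee_pos'])
E
```

```text
t: 17.08
ee_pos: [498.2, -110.4, 219.3]
orientation: [-0.73, 0.591, -1.173]
ft_force: [0.3, 0.0, -0.1]
width: 0.5
[ 498.17029536 -110.3691106   219.31625584] [-0.59  0.09  2.25  1.05  0.63 -1.7 ]
[-0.22450368  0.65289301 -0.01464352]
[ 44.42970464 395.3691106  -59.31625584]
```

```bash
python3 -m creep '[{"tx":5,"ty":55,"tz":0,"rx":-0.05,"ry":0.16,"rz":0,"fingers":0},{"tx":10,"ty":110,"tz":0,"rx":-0.11,"ry":0.32,"rz":-0.01,"fingers":0},{"tx":20,"ty":165,"tz":0,"rx":-0.16,"ry":0.48,"rz":-0.01,"fingers":0},{"tx":25,"ty":220,"tz":0,"rx":-0.21,"ry":0.63,"rz":-0.015,"fingers":0},{"tx":32,"ty":275,"tz":0,"rx":-0.225,"ry":0.653,"rz":-0.015,"fingers":0},{"tx":38,"ty":330,"tz":-20,"rx":-0.225,"ry":0.653,"rz":-0.015,"fingers":0},{"tx":44,"ty":380,"tz":-45,"rx":-0.225,"ry":0.653,"rz":-0.015,"fingers":0},{"tx":44,"ty":395,"tz":-80,"rx":-0.225,"ry":0.653,"rz":-0.015,"fingers":0},{"tx":44,"ty":395,"tz":-110,"rx":-0.225,"ry":0.653,"rz":-0.015,"fingers":0},{"tx":44,"ty":395,"tz":-110,"rx":-0.225,"ry":0.653,"rz":-0.015,"fingers":0}]'
python3 - <<'E'
from h import *
o=ctrl.get_obs();print(o['qpos'].round(2))
c=cam("scene")
cv2.imwrite("pics/scene19.png",c[0][110:310,220:520].repeat(2,0).repeat(2,1))
E
```

```text
t: 18.32
ee_pos: [538.8, 286.2, 105.2]
orientation: [-1.33, 1.013, -1.011]
ft_force: [0.8, -0.2, -0.2]
width: 87.8
[ 0.47  0.51  1.72 -0.    0.92  0.2 ]
```

View pics/scene19.png

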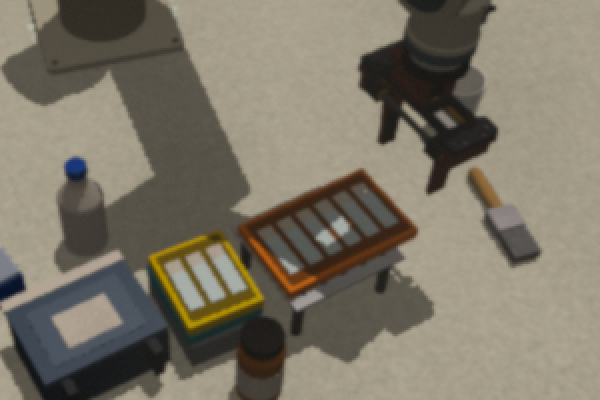

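```bash
python3 -m creep '[{"tx":0,"ty":2,"tz":-30,"rx":0,"ry":0,"rz":0,"fingers":0},{"tx":1,"ty":2,"tz":-46,"rx":0,"ry":0,"rz":0,"fingers":0},{"tx":3,"ty":-4,"tz":-46,"rx":0,"ry":0,"rz":0,"fingers":0},{"tx":5,"ty":-10,"tz":-46,"rx":0,"ry":0,"rz":0,"fingers":0},{"tx":7,"ty":-15,"tz":-46,"rx":0,"ry":0,"rz":0,"fingers":0},{"tx":9,"ty":-20,"tz":-46,"rx":0,"ry":0,"rz":0,"fingers":0},{"tx":10,"ty":-25,"tz":-46,"rx":0,"ry":0,"rz":0,"fingers":0},{"tx":10,"ty":-25,"tz":-46,"rx":0,"ry":0,"rz":0,"fingers":0},{"tx":7,"ty":-12,"tz":-46,"rx":0,"ry":0,"rz":0,"fingers":0},{"tx":7,"ty":-10,"tz":10,"rx":0,"ry":0,"rz":0,"fingers":0}]'
python3 - <<'E'
from h import *
for n,rr in(("scene",(330,190,105,85)),):
    c=cam(n);x,y,w,hh=rr
    hsv=cv2.cvtColor(c[0],cv2.COLOR_BGR2HSV)
    m=cv2.inRange(hsv,(5,150,60),(14,255,255));mm=np.zeros_like(m);mm[y:y+hh,x:x+w]=m[y:y+hh,x:x+w]
    k=max(cv2.findContours(mm,0,1)[0],key=cv2.contourArea)
    W=np.array([ray(c,p,92)[:2] for p in cv2.convexHull(k)[:,0].astype(float)],np.float32)
    print(n,cv2.minAreaRect(W))
    s=c[0][y-40:y+hh+10,x-10:x+w+50]
    cv2.imwrite(f"pics/{n}_t20.png",cv2.resize(s,None,fx=4,fy=4,interpolation=cv2.INTER_CUBIC))
E
```

```text
t: 19.62
ee_pos: [545.0, 273.8, 115.3]
orientation: [-1.331, 1.018, -1.012]
ft_force: [0.9, 0.5, 0.4]
width: 87.8
scene ((577.2988891601562, 168.61383056640625), (123.6656494140625, 190.58384704589844), 15.171229362487793)
```

View pics/scene_t20.png

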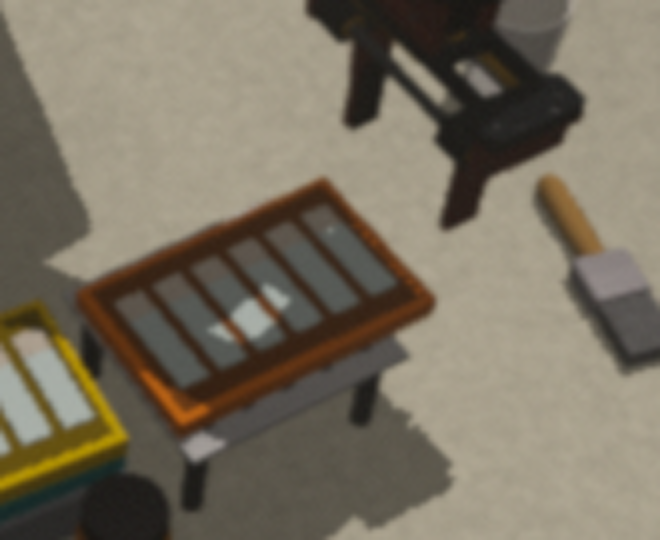

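```bash
python3 - <<'E'
from h import *
c=cam("scene");o=ctrl.get_obs();T=o['ee_pos']
u=np.array([np.cos(.26),np.sin(.26),0])
f=lambda p:((proj(c,p)-[320,150])*4).round(0)
for a in(-57,-50,-44,44,50,57):
  print(a,*[(z,f(np.r_[(T+a*u)[:2],z])) for z in(107,120,130,140,150)])
E
```

```text
-57 (107, array([351., 161.])) (120, array([353., 147.])) (130, array([355., 136.])) (140, array([358., 125.])) (150, array([360., 114.]))
-50 (107, array([357., 167.])) (120, array([360., 154.])) (130, array([362., 143.])) (140, array([364., 132.])) (150, array([366., 121.]))
-44 (107, array([363., 173.])) (120, array([365., 160.])) (130, array([368., 149.])) (140, array([370., 138.])) (150, array([372., 127.]))
44 (107, array([448., 265.])) (120, array([452., 251.])) (130, array([454., 240.])) (140, array([457., 230.])) (150, array([460., 219.]))
50 (107, array([454., 271.])) (120, array([458., 258.])) (130, array([461., 247.])) (140, array([463., 236.])) (150, array([466., 225.]))
57 (107, array([461., 279.])) (120, array([465., 265.])) (130, array([468., 255.])) (140, array([471., 244.])) (150, array([474., 233.]))
```

```bash
python3 -m creep '[{"tx":-4,"ty":14,"tz":-20,"rx":0,"ry":0,"rz":0,"fingers":0},{"tx":-4,"ty":15,"tz":-50,"rx":0,"ry":0,"rz":0,"fingers":0},{"tx":-4,"ty":15,"tz":-65,"rx":0,"ry":0,"rz":0,"fingers":0},{"tx":-2,"ty":8,"tz":-65,"rx":0,"ry":0,"rz":0,"fingers":0},{"tx":1,"ty":1,"tz":-65,"rx":0,"ry":0,"rz":0,"fingers":0},{"tx":3,"ty":-5,"tz":-65,"rx":0,"ry":0,"rz":0,"fingers":0},{"tx":6,"ty":-10,"tz":-65,"rx":0,"ry":0,"rz":0,"fingers":0},{"tx":8,"ty":-15,"tz":-65,"rx":0,"ry":0,"rz":0,"fingers":0},{"tx":8,"ty":-15,"tz":-65,"rx":0,"ry":0,"rz":0,"fingers":0}]'
python3 - <<'E'
from h import *
for n,rr in(("scene",(330,190,105,85)),):
    c=cam(n);x,y,w,hh=rr
    hsv=cv2.cvtColor(c[0],cv2.COLOR_BGR2HSV)
    m=cv2.inRange(hsv,(5,150,60),(14,255,255));mm=np.zeros_like(m);mm[y:y+hh,x:x+w]=m[y:y+hh,x:x+w]
    k=max(cv2.findContours(mm,0,1)[0],key=cv2.contourArea)
    W=np.array([ray(c,p,92)[:2] for p in cv2.convexHull(k)[:,0].astype(float)],np.float32)
    print(n,cv2.minAreaRect(W))
    s=c[0][y-40:y+hh+10,x-10:x+w+50]
    cv2.imwrite(f"pics/{n}_t21.png",cv2.resize(s,None,fx=4,fy=4,interpolation=cv2.INTER_CUBIC))
E
```

```text
t: 20.85
ee_pos: [557.0, 258.4, 54.2]
orientation: [-1.322, 1.013, -1.016]
ft_force: [0.2, -1.0, -0.6]
width: 88.1
scene ((583.8837280273438, 153.5635528564453), (123.17610931396484, 194.4749298095703), 14.651498794555664)
```

View pics/scene_t21.png

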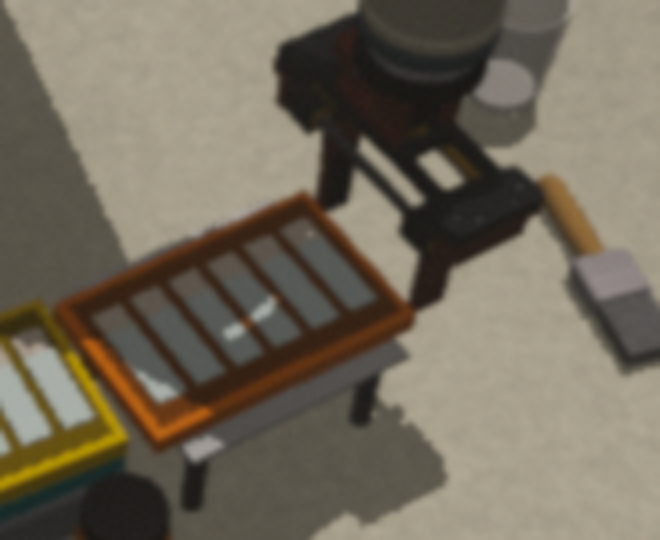

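```bash
python3 -m creep '[{"tx":-5,"ty":12,"tz":0,"rx":0,"ry":0,"rz":0,"fingers":0},{"tx":-5,"ty":14,"tz":55,"rx":0,"ry":0,"rz":0,"fingers":255},{"tx":-25,"ty":14,"tz":117,"rx":0,"ry":0,"rz":0,"fingers":255},{"tx":-45,"ty":-40,"tz":155,"rx":0.03,"ry":-0.13,"rz":0,"fingers":255},{"tx":-60,"ty":-95,"tz":175,"rx":0.08,"ry":-0.3,"rz":0,"fingers":255},{"tx":-75,"ty":-150,"tz":175,"rx":0.12,"ry":-0.46,"rz":0,"fingers":255},{"tx":-90,"ty":-205,"tz":175,"rx":0.16,"ry":-0.6,"rz":0,"fingers":255},{"tx":-95,"ty":-260,"tz":175,"rx":0.2,"ry":-0.76,"rz":0,"fingers":255},{"tx":-95,"ty":-315,"tz":175,"rx":0.2,"ry":-0.76,"rz":0,"fingers":255},{"tx":-95,"ty":-360,"tz":175,"rx":0.2,"ry":-0.76,"rz":0,"fingers":255}]'
python3 -m creep '[{"tx":0,"ty":0,"tz":0,"rx":0,"ry":0,"rz":0,"fingers":255},{"tx":0,"ty":-40,"tz":0,"rx":0,"ry":0,"rz":0,"fingers":255},{"tx":0,"ty":-75,"tz":0,"rx":0,"ry":0,"rz":0,"fingers":255}]'
python3 - <<'E'
from h import *
from scipy.spatial.transform import Rotation as R
o=ctrl.get_obs();print(o['qpos'].round(3),o['width']);print(R.from_rotvec(o['orientation']).as_matrix().round(2))
for n in("scene","top"): cv2.imwrite(f"pics/{n}22.png",cam(n)[0])
E
```

```text
t: 22.15
ee_pos: [463.2, 58.7, 222.4]
orientation: [-0.739, 0.609, -1.144]
ft_force: [-0.1, -0.2, -0.6]
width: 2.2
t: 22.52
ee_pos: [463.6, -16.3, 222.5]
orientation: [-0.742, 0.611, -1.142]
ft_force: [1.0, 1.2, -0.1]
width: 0.8
[-0.383 -0.033  2.351  1.008  0.535 -1.492] 0.8139283521349159
[[ 0.31  0.58  0.76]
 [-0.95  0.23  0.21]
 [-0.06 -0.78  0.62]]
```

View pics/scene22.png

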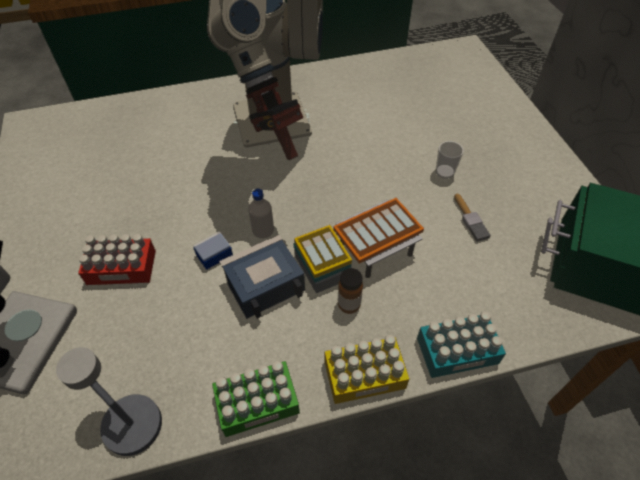

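View pics/top22.png

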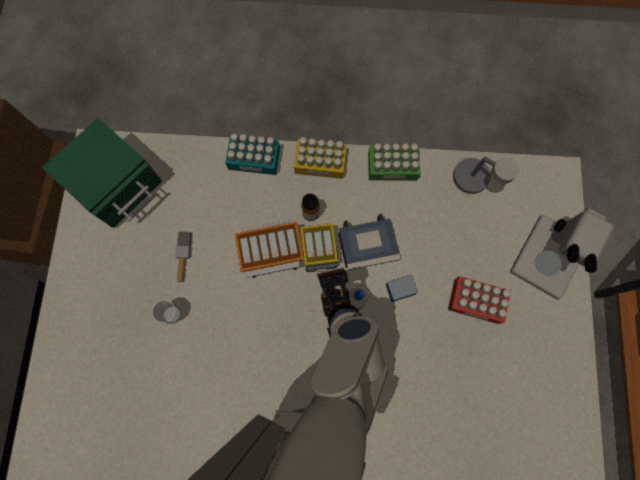

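```bash
python3 - <<'E'
from h import *
t=cam("top");s=cam("scene")
cv2.imwrite("pics/a.png",np.hstack([cv2.resize(cv2.convertScaleAbs(t[0][210:330,225:365],alpha=1.5),None,fx=5,fy=5,interpolation=cv2.INTER_CUBIC)]))
cv2.imwrite("pics/b.png",cv2.resize(cv2.convertScaleAbs(s[0][60:180,230:330],alpha=1.8),None,fx=5,fy=5,interpolation=cv2.INTER_CUBIC))
cv2.imwrite("pics/c.png",cv2.resize(cv2.convertScaleAbs(s[0][190:290,290:430],alpha=1.5),None,fx=5.5,fy=5.5,interpolation=cv2.INTER_CUBIC))
E
```

```text
(no output)
```

View pics/a.png

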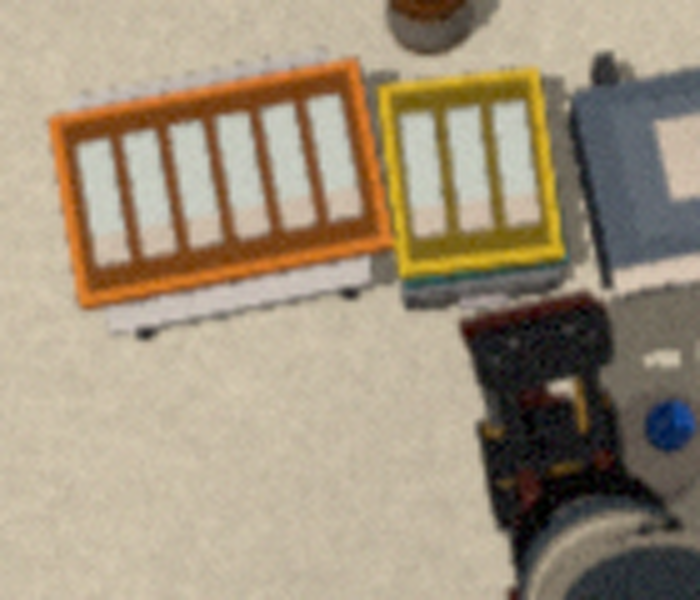

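View pics/b.png

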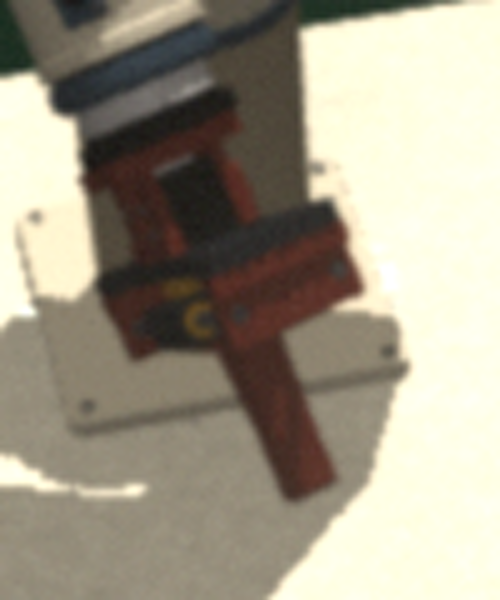

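View pics/c.png

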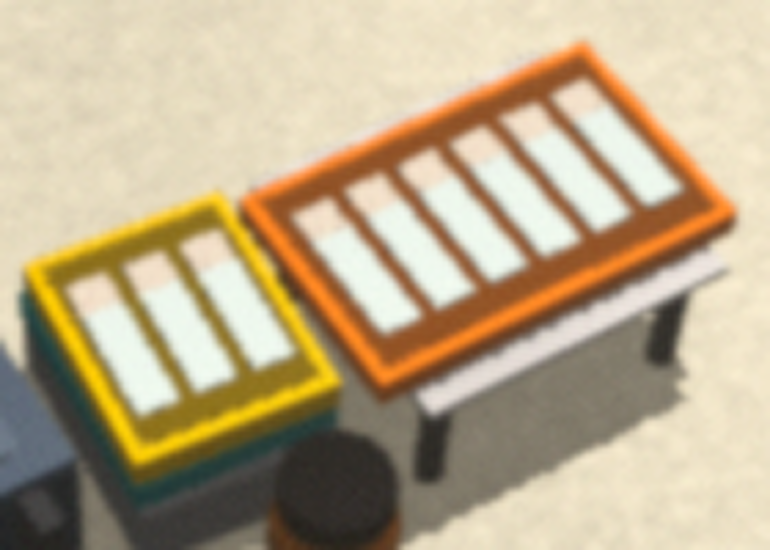

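```bash
python3 - <<'E'
from h import *
from scipy.spatial.transform import Rotation as R
t=cam("top");s=cam("scene")
o=ctrl.get_obs();M=R.from_rotvec(o['orientation']).as_matrix();T=o['ee_pos']
for ss in(-40,-30,-20,-10,0,8): print(ss,((proj(s,T+ss*M[:,1])-[230,60])*5).round(0),((proj(t,T+ss*M[:,1])-[225,210])*5).round(0))
A=lambda a:(225+a[0]/5-.4,210+a[1]/5-.4);C=lambda a:(290+a[0]/5.5-.4,190+a[1]/5.5-.4)
print('tray trail top',ray(t,A((360,62)),92)[:2],ray(t,A((393,246)),92)[:2],'lead',ray(t,A((50,120)),92)[:2],ray(t,A((83,306)),92)[:2])
print('yellow top',ray(t,A((380,84)),81)[:2],ray(t,A((402,276)),81)[:2])
print('tray scn',[ray(s,C(p),92)[:2].round(0) for p in((240,203),(383,388),(735,212),(587,42))])
print('yellow scn',[ray(s,C(p),81)[:2].round(0) for p in((220,195),(342,385))])
E
```

```text
-40 [306. 471.] [505. 383.]
-30 [315. 491.] [501. 375.]
-20 [323. 511.] [497. 366.]
-10 [332. 530.] [493. 358.]
0 [340. 550.] [489. 349.]
8 [347. 565.] [486. 343.]
tray trail top [659.36992467  74.31511355] [546.79274688  46.64582863] lead [611.75185605 257.35905805] [499.62764378 226.32227354]
yellow top [649.55041533  61.91777113] [531.31952783  40.55591075]
tray scn [array([549.,  48.]), array([663.,  79.]), array([613., 260.]), array([500., 232.])]
yellow scn [array([534.,  43.]), array([649.,  65.])]
```

```bash
python3 - <<'E'
from h import *
from scipy.spatial.transform import Rotation as R
o=ctrl.get_obs();print(o['t'],o['ee_pos'])
d=R.from_rotvec([-1.322,1.013,-1.014]);print((d*R.from_rotvec(o['orientation']).inv()).as_rotvec())
print(np.array([612,33,100])-o['ee_pos'], d.as_matrix().round(3))
E
```

```text
22.825 [463.18595584 -15.29133609 221.95930778]
[-0.24248704  0.62390283 -0.02663238]
[ 148.81404416   48.29133609 -121.95930778] [[ 0.26   0.001  0.966]
 [-0.966 -0.     0.26 ]
 [ 0.    -1.     0.   ]]
```

```bash
python3 -m creep '[{"tx":40,"ty":12,"tz":0,"rx":-0.06,"ry":0.16,"rz":-0.007,"fingers":0},{"tx":85,"ty":25,"tz":-15,"rx":-0.12,"ry":0.32,"rz":-0.014,"fingers":0},{"tx":120,"ty":38,"tz":-40,"rx":-0.18,"ry":0.48,"rz":-0.02,"fingers":0},{"tx":149,"ty":47,"tz":-80,"rx":-0.242,"ry":0.624,"rz":-0.027,"fingers":0},{"tx":149,"ty":47,"tz":-122,"rx":-0.242,"ry":0.624,"rz":-0.027,"fingers":0},{"tx":149,"ty":47,"tz":-122,"rx":-0.242,"ry":0.624,"rz":-0.027,"fingers":0}]'
```

```text
t: 23.58
ee_pos: [610.0, 34.2, 89.4]
orientation: [-1.335, 1.02, -1.004]
ft_force: [-0.7, 0.1, 0.0]
width: 56.9
```

```bash
python3 -m creep '[{"tx":0,"ty":0,"tz":-18,"rx":0,"ry":0,"rz":0,"fingers":0},{"tx":0,"ty":0,"tz":-28,"rx":0,"ry":0,"rz":0,"fingers":0},{"tx":0,"ty":0,"tz":-28,"rx":0,"ry":0,"rz":0,"fingers":0}]'
```

```text
t: 23.95
ee_pos: [612.1, 29.9, 74.5]
orientation: [-1.319, 1.011, -1.018]
ft_force: [-0.5, -0.7, 0.3]
width: 86.3
```

```bash
python3 -m creep '[{"tx":0,"ty":0,"tz":-14,"rx":0,"ry":0,"rz":0,"fingers":0},{"tx":-1,"ty":3,"tz":-20,"rx":0,"ry":0,"rz":0,"fingers":0},{"tx":-2,"ty":8,"tz":-20,"rx":0,"ry":0,"rz":0,"fingers":0},{"tx":-3,"ty":14,"tz":-20,"rx":0,"ry":0,"rz":0,"fingers":0},{"tx":-5,"ty":19,"tz":-20,"rx":0,"ry":0,"rz":0,"fingers":0},{"tx":-6,"ty":23,"tz":-20,"rx":0,"ry":0,"rz":0,"fingers":0},{"tx":-6.5,"ty":27,"tz":-20,"rx":0,"ry":0,"rz":0,"fingers":0},{"tx":-6.5,"ty":27,"tz":-20,"rx":0,"ry":0,"rz":0,"fingers":0}]'
python3 - <<'E'
from h import *
s=cam("scene")
cv2.imwrite("pics/d.png",cv2.resize(cv2.convertScaleAbs(s[0][190:290,290:430],alpha=1.5),None,fx=5.5,fy=5.5,interpolation=cv2.INTER_CUBIC))
E
```

```text
t: 24.95
ee_pos: [605.9, 58.0, 52.2]
orientation: [-1.321, 1.012, -1.016]
ft_force: [0.0, 0.8, -0.8]
width: 87.6
```

View pics/d.png

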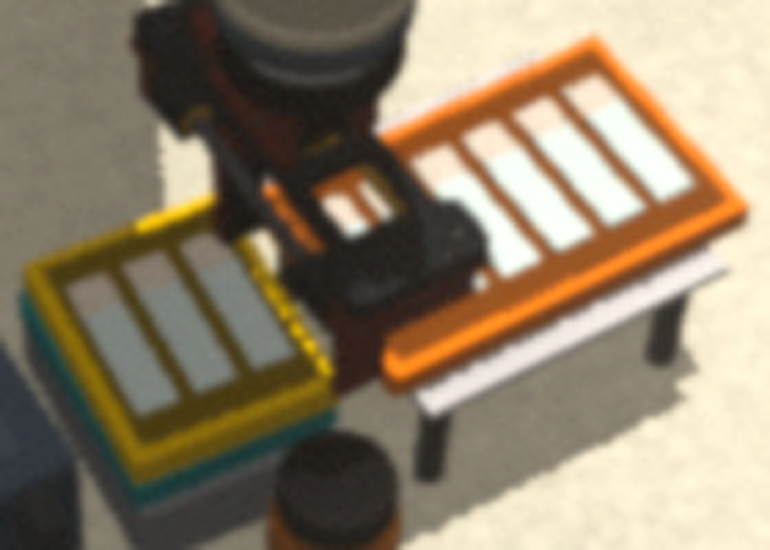

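```bash
python3 -m creep '[{"tx":2,"ty":-8,"tz":2,"rx":0,"ry":0,"rz":0,"fingers":0},{"tx":2,"ty":-10,"tz":50,"rx":0,"ry":0,"rz":0,"fingers":150},{"tx":0,"ty":-10,"tz":110,"rx":0,"ry":0,"rz":0,"fingers":255},{"tx":-20,"ty":-40,"tz":155,"rx":0,"ry":0,"rz":0,"fingers":255},{"tx":-35,"ty":-95,"tz":165,"rx":0.04,"ry":-0.15,"rz":0,"fingers":255},{"tx":-55,"ty":-150,"tz":165,"rx":0.08,"ry":-0.3,"rz":0,"fingers":255},{"tx":-75,"ty":-205,"tz":165,"rx":0.12,"ry":-0.45,"rz":0,"fingers":255},{"tx":-95,"ty":-250,"tz":165,"rx":0.16,"ry":-0.6,"rz":0,"fingers":255},{"tx":-115,"ty":-270,"tz":165,"rx":0.2,"ry":-0.75,"rz":0,"fingers":255},{"tx":-137,"ty":-270,"tz":165,"rx":0.203,"ry":-0.758,"rz":0,"fingers":255}]'
python3 -m creep '[{"tx":0,"ty":0,"tz":0,"rx":0,"ry":0,"rz":0,"fingers":255}]'
python3 - <<'E'
from h import *
from scipy.spatial.transform import Rotation as R
o=ctrl.get_obs();print(o['qpos'].round(3));M=R.from_rotvec(o['orientation']);print(M.as_matrix().round(2))
a=np.array([-.259,.966,0]);tg=R.from_rotvec(-.785*a)*R.from_rotvec([-1.322,1.013,-1.014])
print('left',(tg*M.inv()).as_rotvec().round(3))
E
```

```text
t: 26.25
ee_pos: [485.4, -194.8, 213.1]
orientation: [-0.738, 0.592, -1.187]
ft_force: [0.5, -0.0, 0.0]
width: 1.9
t: 26.38
ee_pos: [483.0, -194.7, 211.2]
orientation: [-0.738, 0.601, -1.187]
ft_force: [0.4, 0.2, -0.6]
width: 0.4
[-0.783  0.159  2.182  1.     0.73  -1.798]
[[ 0.27  0.6   0.75]
 [-0.96  0.2   0.19]
 [-0.03 -0.78  0.63]]
left [-0.006 -0.111 -0.016]
```

```bash
python3 -m creep '[{"tx":0,"ty":-5,"tz":-30,"rx":0,"ry":-0.04,"rz":0,"fingers":255},{"tx":5,"ty":-7,"tz":-60,"rx":0,"ry":-0.08,"rz":0,"fingers":255},{"tx":12,"ty":-7,"tz":-90,"rx":0,"ry":-0.11,"rz":-0.01,"fingers":255},{"tx":20,"ty":-7,"tz":-115,"rx":0,"ry":-0.11,"rz":-0.01,"fingers":255},{"tx":20,"ty":-7,"tz":-115,"rx":0,"ry":-0.11,"rz":-0.01,"fingers":255}]'
python3 - <<'E'
from h import *
from scipy.spatial.transform import Rotation as R
o=ctrl.get_obs();print(o['qpos'].round(3));M=R.from_rotvec(o['orientation']).as_matrix();print(M.round(2))
s=cam("scene");t=cam("top");T=o['ee_pos']
f=lambda p:((proj(s,p)-[170,120])*4).round(0)
for k in(-34,-30,-26,8): print(k,f(T+k*M[:,1]))
print('lip',f((554.5,-190,68.5)),f((569,-245,68.5)),f((527,-87,68.5)))
cv2.imwrite("pics/e.png",cv2.resize(cv2.convertScaleAbs(s[0][120:260,170:350],alpha=1.5),None,fx=4,fy=4,interpolation=cv2.INTER_CUBIC))
cv2.imwrite("pics/f.png",cv2.resize(cv2.convertScaleAbs(t[0][200:350,310:470],alpha=1.5),None,fx=4,fy=4,interpolation=cv2.INTER_CUBIC))
E
```

```text
t: 27.0
ee_pos: [505.9, -198.7, 95.8]
orientation: [-0.667, 0.512, -1.222]
ft_force: [-0.0, 0.3, 0.4]
width: 0.8
[-0.798  0.48   2.252  1.609  0.673 -2.534]
[[ 0.27  0.68  0.68]
 [-0.96  0.2   0.19]
 [-0.01 -0.71  0.71]]
-34 [222. 402.]
-30 [225. 408.]
-26 [228. 414.]
8 [250. 465.]
lip [278. 538.] [192. 577.] [434. 468.]
```

View pics/e.png

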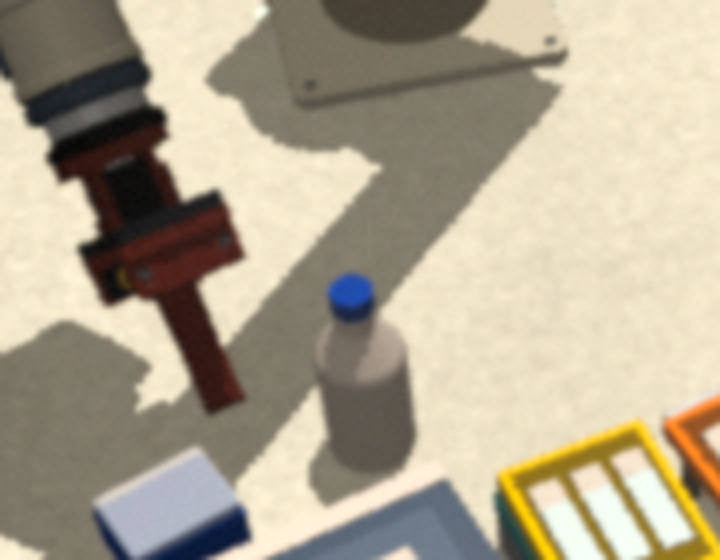

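View pics/f.png

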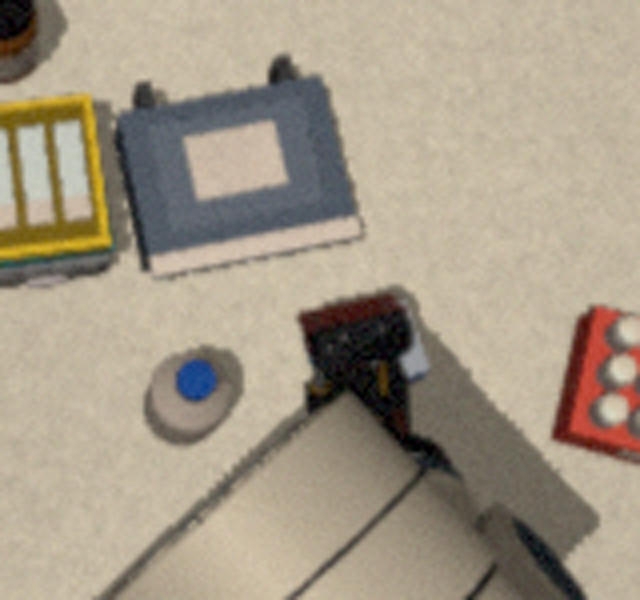

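```bash
python3 -m creep '[{"tx":-5,"ty":-5,"tz":40,"rx":0.119,"ry":0.035,"rz":-0.124,"fingers":255},{"tx":-5,"ty":-10,"tz":70,"rx":0.238,"ry":0.07,"rz":-0.247,"fingers":255},{"tx":-5,"ty":-10,"tz":70,"rx":0.357,"ry":0.105,"rz":-0.371,"fingers":255},{"tx":-5,"ty":-10,"tz":70,"rx":0.476,"ry":0.14,"rz":-0.494,"fingers":255},{"tx":-5,"ty":-10,"tz":70,"rx":0.595,"ry":0.175,"rz":-0.618,"fingers":255},{"tx":-5,"ty":-10,"tz":70,"rx":0.714,"ry":0.21,"rz":-0.741,"fingers":255},{"tx":-5,"ty":-10,"tz":70,"rx":0.833,"ry":0.245,"rz":-0.865,"fingers":255},{"tx":-5,"ty":-10,"tz":70,"rx":0.952,"ry":0.28,"rz":-0.988,"fingers":255},{"tx":-5,"ty":-10,"tz":70,"rx":1.071,"ry":0.315,"rz":-1.112,"fingers":255},{"tx":-5,"ty":-10,"tz":70,"rx":1.19,"ry":0.35,"rz":-1.235,"fingers":255}]'
python3 - <<'E'
from h import *
from scipy.spatial.transform import Rotation as R
o=ctrl.get_obs();print(o['qpos'].round(3));M=R.from_rotvec(o['orientation']);print(M.as_matrix().round(2))
a=np.array([-.259,.966,0]);tg=R.from_rotvec(-.785*a)*R.from_rotvec([-1.322,1.013,-1.014])*R.from_rotvec([0,np.pi,0])
print('left',(tg*M.inv()).as_rotvec().round(3))
E
```

```text
t: 28.35
ee_pos: [500.8, -209.9, 168.9]
orientation: [0.616, 1.911, -1.569]
ft_force: [0.7, 1.0, 0.7]
width: 0.5
[-0.828  0.305  2.216  1.322  0.712 -0.45 ]
[[-0.72  0.68  0.15]
 [-0.01  0.2  -0.98]
 [-0.69 -0.71 -0.14]]
left [ 0.938  0.261 -0.998]
```

```bash
python3 -m creep '[{"tx":0,"ty":0,"tz":0,"rx":0.12,"ry":0.033,"rz":-0.128,"fingers":255},{"tx":0,"ty":0,"tz":0,"rx":0.24,"ry":0.066,"rz":-0.256,"fingers":255},{"tx":0,"ty":0,"tz":0,"rx":0.36,"ry":0.1,"rz":-0.384,"fingers":255},{"tx":0,"ty":0,"tz":0,"rx":0.48,"ry":0.133,"rz":-0.512,"fingers":255},{"tx":0,"ty":0,"tz":-10,"rx":0.6,"ry":0.166,"rz":-0.64,"fingers":255},{"tx":0,"ty":5,"tz":-30,"rx":0.72,"ry":0.2,"rz":-0.768,"fingers":255},{"tx":2,"ty":8,"tz":-50,"rx":0.84,"ry":0.233,"rz":-0.894,"fingers":255},{"tx":5,"ty":9,"tz":-70,"rx":0.938,"ry":0.261,"rz":-0.998,"fingers":255},{"tx":5,"ty":9,"tz":-73,"rx":0.938,"ry":0.261,"rz":-0.998,"fingers":255}]'
python3 - <<'E'
from h import *
from scipy.spatial.transform import Rotation as R
o=ctrl.get_obs();print(o['qpos'].round(3));M=R.from_rotvec(o['orientation']).as_matrix();print(M.round(2))
d=M[:,1];tip=np.array([550.3,-191,44]);print('to slide',tip+30*d-o['ee_pos'])
E
```

```text
t: 29.48
ee_pos: [505.7, -200.5, 94.6]
orientation: [-1.544, -2.02, 0.837]
ft_force: [-0.4, -1.3, 0.3]
width: 0.1
[-0.798  0.483  2.258  1.64   0.669  0.577]
[[-0.26  0.68 -0.68]
 [ 0.96  0.18 -0.19]
 [-0.   -0.71 -0.71]]
to slide [ 65.11540904  15.00681954 -71.79417966]
```

```bash
python3 -m creep '[{"tx":15,"ty":3,"tz":-17,"rx":0,"ry":0,"rz":0,"fingers":255},{"tx":30,"ty":7,"tz":-34,"rx":0,"ry":0,"rz":0,"fingers":255},{"tx":44,"ty":10,"tz":-51,"rx":0,"ry":0,"rz":0,"fingers":255},{"tx":52,"ty":12,"tz":-62,"rx":0,"ry":0,"rz":0,"fingers":255},{"tx":55,"ty":12,"tz":-72,"rx":0,"ry":0,"rz":0,"fingers":255},{"tx":55,"ty":12,"tz":-72,"rx":0,"ry":0,"rz":0,"fingers":255}]'
python3 - <<'E'
from h import *
from scipy.spatial.transform import Rotation as R
o=ctrl.get_obs();print(o['qpos'].round(3));M=R.from_rotvec(o['orientation']).as_matrix();print(M.round(2))
s=cam("scene");t=cam("top");T=o['ee_pos'];print('tip',T-30*M[:,1])
cv2.imwrite("pics/g.png",cv2.resize(cv2.convertScaleAbs(s[0][170:280,170:320],alpha=1.6),None,fx=5,fy=5,interpolation=cv2.INTER_CUBIC))
cv2.imwrite("pics/h.png",cv2.resize(cv2.convertScaleAbs(t[0][200:320,310:450],alpha=1.6),None,fx=5,fy=5,interpolation=cv2.INTER_CUBIC))
E
```

```text
t: 30.22
ee_pos: [560.6, -188.8, 22.5]
orientation: [-1.544, -2.02, 0.837]
ft_force: [-0.7, 0.4, 0.1]
width: 0.3
[-0.683  0.681  2.182  1.913  0.656  0.369]
[[-0.26  0.68 -0.68]
 [ 0.96  0.18 -0.19]
 [-0.   -0.71 -0.71]]
tip [ 540.1161102  -194.30599149   43.65936939]
```

View pics/g.png

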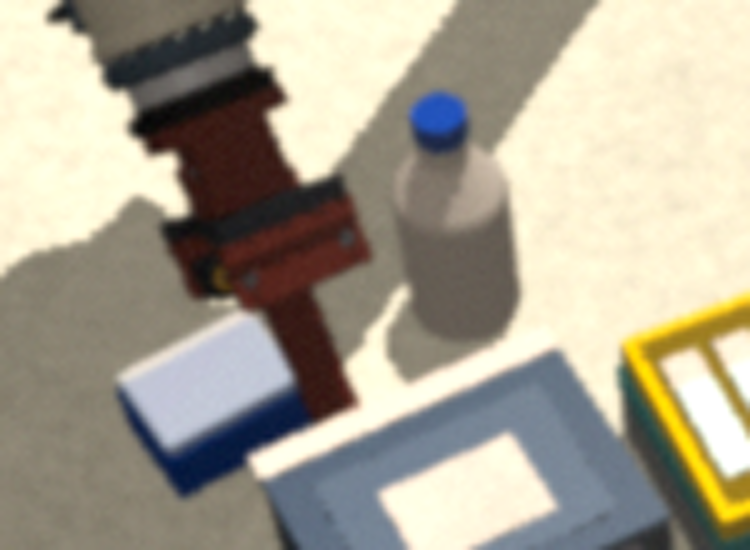

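View pics/h.png

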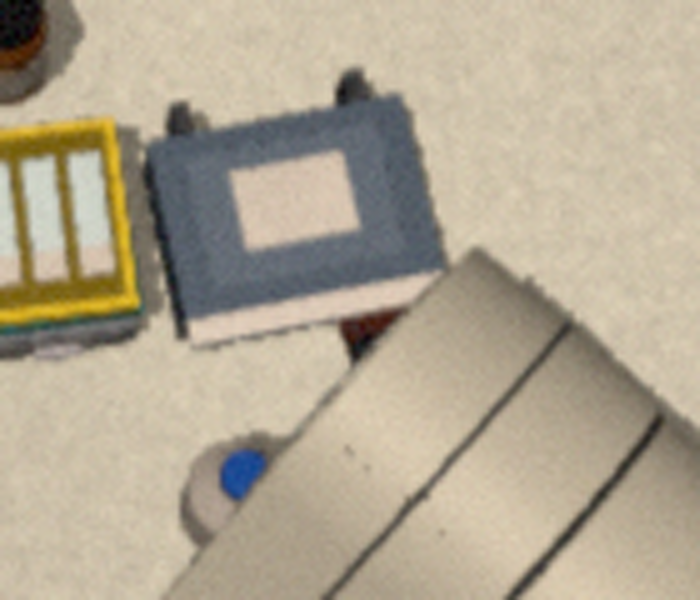

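```bash
python3 -m creep '[{"tx":5,"ty":1.5,"tz":-3,"rx":0,"ry":0,"rz":0,"fingers":255},{"tx":10,"ty":2.5,"tz":-4,"rx":0,"ry":0,"rz":0,"fingers":255},{"tx":15,"ty":4,"tz":-4,"rx":0,"ry":0,"rz":0,"fingers":255},{"tx":20,"ty":5.5,"tz":-4,"rx":0,"ry":0,"rz":0,"fingers":255},{"tx":20,"ty":5.5,"tz":-4,"rx":0,"ry":0,"rz":0,"fingers":255}]'
python3 -m creep '[{"tx":0,"ty":0,"tz":5,"rx":0,"ry":0,"rz":0,"fingers":255},{"tx":0,"ty":0,"tz":10,"rx":0,"ry":0,"rz":0,"fingers":255},{"tx":0.5,"ty":0,"tz":15,"rx":0,"ry":0,"rz":0,"fingers":255},{"tx":1,"ty":0,"tz":20,"rx":0,"ry":0,"rz":0,"fingers":255}]'
python3 - <<'E'
from h import *
o=ctrl.get_obs();print(o['qpos'].round(3))
s=cam("scene")
cv2.imwrite("pics/i.png",cv2.resize(cv2.convertScaleAbs(s[0][170:290,170:320],alpha=1.6),None,fx=5,fy=5,interpolation=cv2.INTER_CUBIC))
E
```

```text
t: 30.95
ee_pos: [581.0, -183.0, 18.2]
orientation: [-1.544, -2.019, 0.836]
ft_force: [0.0, 0.1, -0.2]
width: 0.6
t: 31.45
ee_pos: [580.9, -183.1, 38.2]
orientation: [-1.544, -2.017, 0.836]
ft_force: [-3.6, 0.6, -1.5]
width: 0.7
[-0.642  0.647  2.158  1.883  0.624  0.457]
```

View pics/i.png

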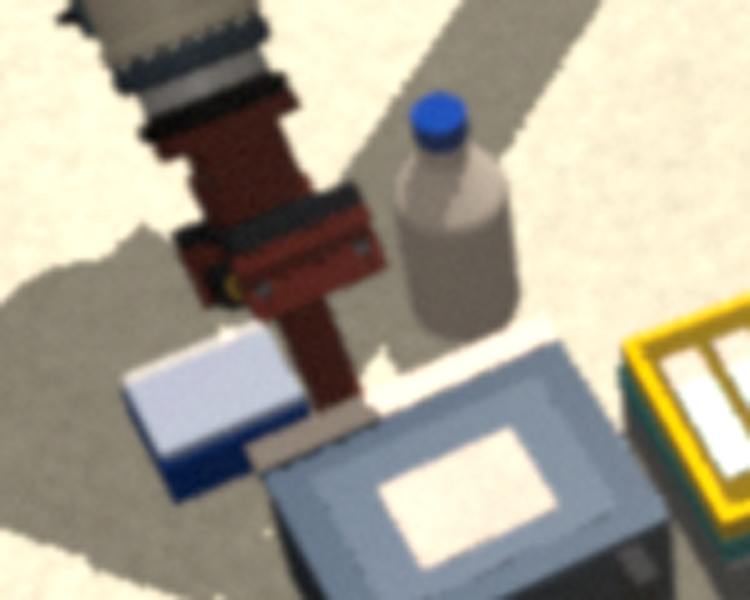

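```bash
python3 -m creep '[{"tx":2,"ty":0.5,"tz":12.5,"rx":0,"ry":0,"rz":0,"fingers":255},{"tx":5.3,"ty":1.4,"tz":24.7,"rx":0,"ry":0,"rz":0,"fingers":255},{"tx":9.7,"ty":2.6,"tz":36.5,"rx":0,"ry":0,"rz":0,"fingers":255},{"tx":15,"ty":4,"tz":48,"rx":0,"ry":0,"rz":0,"fingers":255},{"tx":21.5,"ty":5.7,"tz":58.7,"rx":0,"ry":0,"rz":0,"fingers":255},{"tx":29,"ty":7.7,"tz":68.8,"rx":0,"ry":0,"rz":0,"fingers":255},{"tx":37.2,"ty":10,"tz":78,"rx":0,"ry":0,"rz":0,"fingers":255},{"tx":46.3,"ty":12.4,"tz":86.5,"rx":0,"ry":0,"rz":0,"fingers":255}]'
python3 - <<'E'
from h import *
o=ctrl.get_obs();print(o['qpos'].round(3))
s=cam("scene")
cv2.imwrite("pics/j.png",cv2.resize(cv2.convertScaleAbs(s[0][150:290,170:330],alpha=1.6),None,fx=4,fy=4,interpolation=cv2.INTER_CUBIC))
E
```

```text
t: 32.5
ee_pos: [628.0, -170.8, 125.2]
orientation: [-1.545, -2.018, 0.835]
ft_force: [-1.1, -0.4, -1.7]
width: 0.7
[-0.559  0.476  2.085  1.603  0.546  0.881]
```

View pics/j.png

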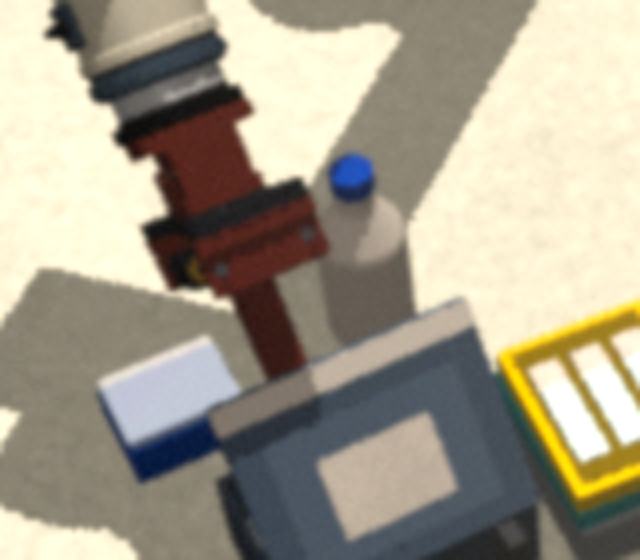

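```bash
python3 -m creep '[{"tx":10.6,"ty":2.8,"tz":8,"rx":0,"ry":0,"rz":0,"fingers":255},{"tx":21,"ty":5.7,"tz":14.5,"rx":0,"ry":0,"rz":0,"fingers":255},{"tx":32.5,"ty":8.7,"tz":19.8,"rx":0,"ry":0,"rz":0,"fingers":255},{"tx":44,"ty":11.8,"tz":24,"rx":0,"ry":0,"rz":0,"fingers":255},{"tx":56,"ty":15,"tz":27,"rx":0,"ry":0,"rz":0,"fingers":255},{"tx":62,"ty":16.6,"tz":28,"rx":0,"ry":0,"rz":0,"fingers":255}]'
python3 - <<'E'
from h import *
o=ctrl.get_obs();print(o['qpos'].round(3))
s=cam("scene")
cv2.imwrite("pics/k.png",cv2.resize(cv2.convertScaleAbs(s[0][150:290,170:330],alpha=1.6),None,fx=4,fy=4,interpolation=cv2.INTER_CUBIC))
E
```

```text
t: 33.3
ee_pos: [690.5, -154.0, 152.9]
orientation: [-1.545, -2.019, 0.836]
ft_force: [-0.6, 0.3, -0.3]
width: 0.5
[-0.465  0.47   1.975  1.473  0.494  1.117]
```

View pics/k.png

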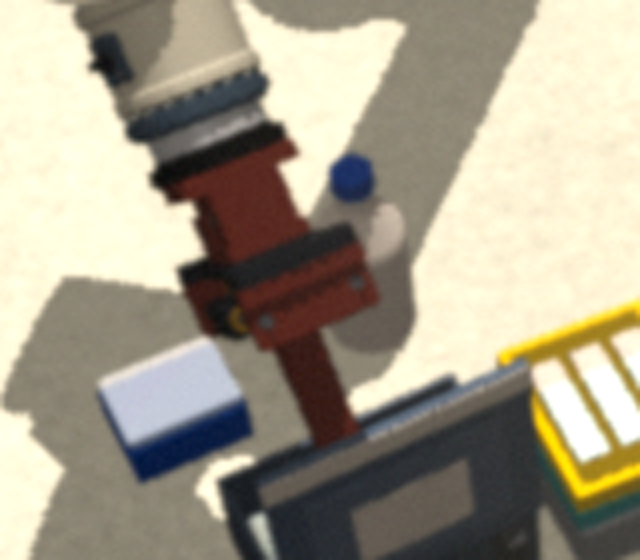

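```bash
python3 -m creep '[{"tx":6,"ty":1.6,"tz":0.5,"rx":0,"ry":0,"rz":0,"fingers":255},{"tx":12,"ty":3.2,"tz":0.5,"rx":0,"ry":0,"rz":0,"fingers":255},{"tx":18,"ty":4.8,"tz":0.5,"rx":0,"ry":0,"rz":0,"fingers":255},{"tx":24,"ty":6.4,"tz":0.5,"rx":0,"ry":0,"rz":0,"fingers":255},{"tx":30,"ty":8,"tz":0.5,"rx":0,"ry":0,"rz":0,"fingers":255},{"tx":36,"ty":9.6,"tz":0,"rx":0,"ry":0,"rz":0,"fingers":255},{"tx":40,"ty":10.7,"tz":0,"rx":0,"ry":0,"rz":0,"fingers":255},{"tx":40,"ty":10.7,"tz":0,"rx":0,"ry":0,"rz":0,"fingers":255}]'
python3 - <<'E'
from h import *
o=ctrl.get_obs();print(o['qpos'].round(3))
s=cam("scene")
cv2.imwrite("pics/l.png",cv2.resize(cv2.convertScaleAbs(s[0][150:310,170:330],alpha=1.6),None,fx=3.7,fy=3.7,interpolation=cv2.INTER_CUBIC))
E
```

```text
t: 34.35
ee_pos: [730.0, -143.4, 152.6]
orientation: [-1.544, -2.018, 0.836]
ft_force: [-0.9, -0.2, 0.1]
width: 0.5
[-0.415  0.505  1.906  1.436  0.465  1.202]
```

View pics/l.png

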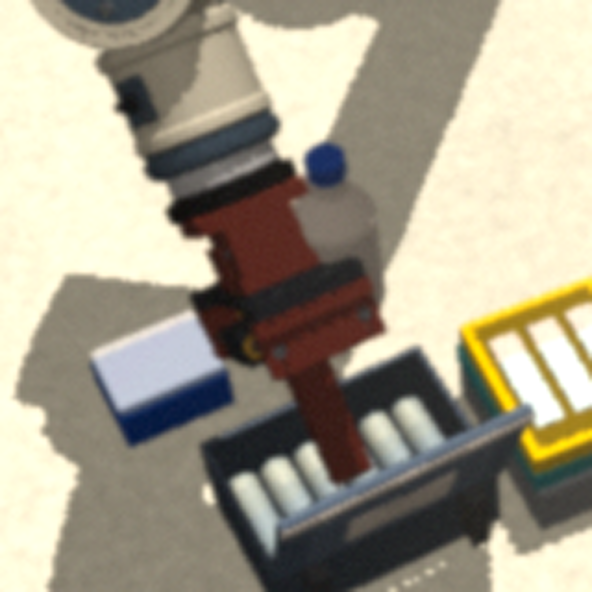

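```bash
python3 - <<'E'
from h import *
s=cam("scene")
e=np.array([.966,.259,0]);y=np.array([-.259,.966,0]);H=np.array([675.5,-131.8,68.5])
for th in(85,95,100,105,110):
    a=np.radians(th);P=H+132*(-np.cos(a)*e+np.array([0,0,np.sin(a)]))
    print(th,*[((proj(s,P+k*y)-[170,150])*3.7).round(0) for k in(-80,80)])
E
```

```text
85 [228. 441.] [478. 327.]
95 [245. 471.] [497. 354.]
100 [254. 488.] [507. 369.]
105 [263. 505.] [517. 385.]
110 [272. 523.] [526. 402.]
```

```bash
python3 -m creep '[{"tx":-12,"ty":-3,"tz":8,"rx":0,"ry":0,"rz":0,"fingers":255},{"tx":-25,"ty":-6,"tz":30,"rx":0,"ry":0,"rz":0,"fingers":255},{"tx":-40,"ty":-10,"tz":60,"rx":0,"ry":0,"rz":0,"fingers":255},{"tx":-60,"ty":-15,"tz":95,"rx":0,"ry":0,"rz":0,"fingers":255},{"tx":-90,"ty":-20,"tz":125,"rx":0,"ry":0,"rz":0,"fingers":255},{"tx":-130,"ty":-25,"tz":150,"rx":0,"ry":0,"rz":0,"fingers":255},{"tx":-160,"ty":-25,"tz":160,"rx":0,"ry":0,"rz":0,"fingers":255},{"tx":-160,"ty":-25,"tz":160,"rx":0,"ry":0,"rz":0,"fingers":255}]'
python3 - <<'E'
from h import *
o=ctrl.get_obs();print(o['qpos'].round(3))
for n in("scene","top"):
    c=cam(n);cv2.imwrite(f"pics/{n}30.png",cv2.convertScaleAbs(c[0],alpha=1.4))
A=cam("scene")[0];t=cam("top")
hsv=cv2.cvtColor(t[0],cv2.COLOR_BGR2HSV);m=cv2.inRange(hsv,(5,150,70),(14,255,255));mm=np.zeros_like(m);mm[215:280,225:305]=m[215:280,225:305]
k=max(cv2.findContours(mm,0,1)[0],key=cv2.contourArea)
print(cv2.minAreaRect(np.array([ray(t,p,92)[:2] for p in cv2.convexHull(k)[:,0].astype(float)],np.float32)))
E
```

```text
t: 35.45
ee_pos: [568.1, -169.0, 313.9]
orientation: [-1.548, -2.017, 0.836]
ft_force: [0.1, -1.0, -0.1]
width: 0.6
[-0.632  0.062  2.062  0.986  0.723  1.571]
((577.8910522460938, 158.49990844726562), (120.07588195800781, 188.19407653808594), 14.973392486572266)
```

View pics/scene30.png

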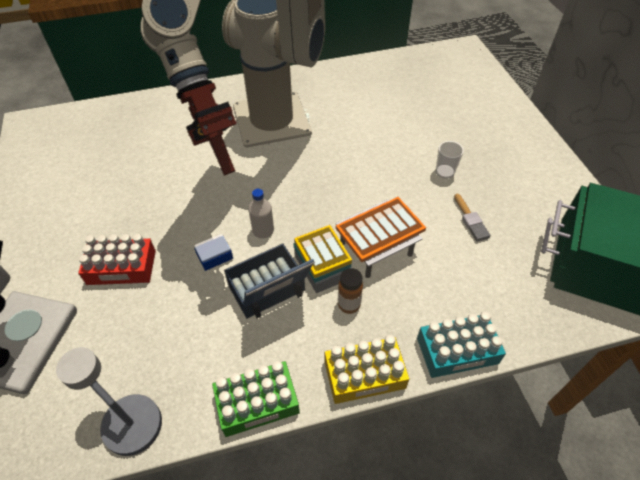

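View pics/top30.png

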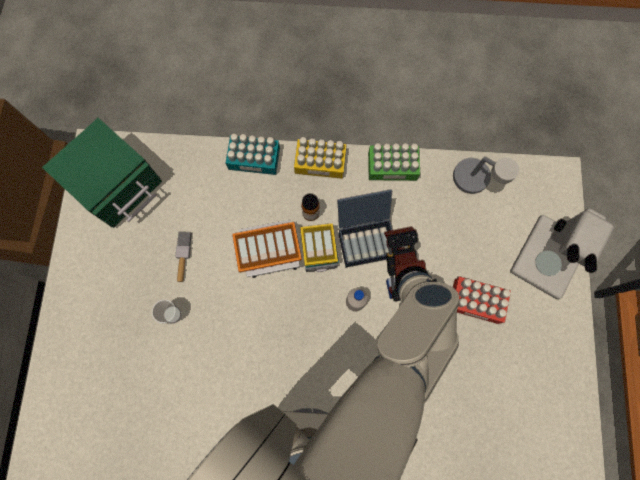

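```bash
python3 - <<'E'
from h import *
a=ctrl.get_obs();print(a['t'],abs(a['qvel']).max());print(ctrl.close_job())
E
```

```text
35.65 0.009349663909674233
the job is handed in; nothing more can be done
None
```

The long tray is on the stand and the case lid is fully open. I handed the job in at 35.65 s of the 54 s allowed, with the arm well clear and nearly still; no verdict was reported.

**What I did:**
- **Tray:** I pushed it by its end, without lifting, until it dropped onto the stand. My first stand centre was wrong, so it went about 14 mm too far. I pushed it back, which left only a 2–4 mm gap to the stack, then moved it forward again by about 5 mm.
- **Lid:** I hooked the lip from below with the closed fingers tilted 45° and swung it over past upright. I let it drop onto its stop and withdrew.

**Last checks:**
- **Tray position:** It is flat and in line with the stand, centred at about (578, 158) against about (578, 155) for the stand. From the gap before the last push plus that push, I estimate about 7 mm clear of the stack.
- **Lid angle:** Measured just before the fingers withdrew, the lid's edge was within about 10 pixels of the 4x-enlarged picture of where 110° would put it. The final pictures still show it open.
- **Other objects:** The short trays, bottle, tip box, jar, beaker and brush look unmoved in the final pictures. Wrist-force readings, taken between moves, stayed within a few newtons.

**What disagreed:** The pictures and contacts put the fingertips about 30 mm behind the reported TCP, not 8 mm ahead of it. My first approaches therefore passed over the tray without touching or moving it, and I used the measured value from then on.

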